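# Turn round the vacuum filtration manifold

## Robot

A 6-joint arm with a two-finger parallel gripper is mounted at the origin on the work surface. World frame = base frame: x ahead of the robot, y to its left, z up, the work surface at z = 0. Lengths are in m, angles in degrees, forces in N, time in s.
With the tool pointing down it reaches from about 0.4 to 0.825 m from the base axis. Payload 7 kg.
Tool frame: the origin (TCP) lies at the very end of the fingers, on their centre line; the grasp point (between the pads) lies 19 mm behind it; x points along the fingers, z is the direction in which the jaws open and shut, and the axes are right-handed (so a half turn about x gives the same grasp; the last joint's range is limited). The gripper opens to 88 mm and grips with 3 to 60 N. Pads are 19 mm wide; open, the fingers measure 130 mm over their backs; the gripper's body (78 mm by 193 mm) begins 47 mm behind the grasp point.
Start: joints at [91.106, 20.546, 0.682, 0, -70.136, -16.507], TCP at [0.179, 0.651, 0.227] pointing down, gripper open.
Joint ranges: [-176.03, 176.03], [-82.01, 121.73], [-58.28, 71.71], [-173.87, 95.51], [-174.79, -0.11], [-173.66, 173.66]. Speed limits (degrees/s): [136.94, 136.94, 172.46, 180, 180, 180].

## Interface

Orientations are given as [roll, pitch, yaw] about the fixed x, y, z axes, in that order (R = Rz(yaw) Ry(pitch) Rx(roll)).
In Python, from plant import * gives the robot as it stands.
- The arm moves only by the tool arm_command, never from a script. Its argument "commands" is one flat list of numbers, 5 for each row, row after row: the shift along the tool's x, y, z in mm, then the turn about the tool's x in degrees, then the opening in per cent of the stroke, from 0 (shut) to 100 (fully open). A call has 1 to 5 rows; each row shifts and turns the pose as measured when the row begins, along the tool's axes as they then stand; what a row does not reach is not made up. A row lasts 1/8 s, in which the tool goes at most 62.5 mm and 10.7 degrees, less where a joint would pass 70% of its speed; a pose out of reach is approached as far as the arm can. A call is refused whole if a number of a shift passes 62.5 or a number of a turn 10.7, either way. A call with a gripper value outside its range is refused whole. The fingers move at their own pace and stop on an object; the grip force is fixed at half the most. Time passes only in rows, so rows that do not move let the fingers close. It gives the time, the measured TCP pose, the force and the opening at its end, in the units of the state.
- get_obs(): the state, without advancing time (a new reading comes with each control period).
- snapshot(name): name is "scene" or "top" or "wrist"; returns a dict with "frame" (480x640x3 uint8, blue, green, red), "fov_y" (degrees; the focal length in pixels is half the picture's height over the tangent of half this angle, whatever the lens; pixels are square), "cx", "cy" (the principal point, pixels), "world_to_cam" (4x4, takes a point from world to camera coordinates). Camera axes: x right, y up, looking along -z (the intrinsics and any distortion apply to the point x, -y, -z); pixel columns grow to the right and rows downward; lengths in m; the calibration is good to about 2 mm. A picture is of the moment at which its call begins. There is no depth.
- close_job(): hands the job in, once; it reports no verdict.
The state is a dict: "clock": time; "joint_pos": joint angles; "qvel": joint speeds; "tau": joint torques, N m; "tool_pos": TCP position; "orientation": TCP orientation; "force": force on the tool from outside, world axes, zero at the start; "moment": the same for the moment, N m; "opening": finger opening in m.
Only numpy, scipy, OpenCV 4.12 (cv2) and the standard library are available. Lean on these libraries where they do the work, as an engineer would, in place of code of your own. Each camera call takes 0.05 s, during which the arm holds its last target. There are 200 camera calls.

## Task

Turn the filtration manifold round for the next run: move the used, stained support discs from its heads into the soaking tray, and lay every clean disc that is out on the bench flat in a filter head, one to a head, any head you like. Turn the valve lever in front of each head that has a clean disc fully open (handle pointing straight away from the head) and that of a head left empty fully shut (handle crosswise). When discs and valves are all set, start the pump by pressing its button fully in and letting it go; leave everything else on the bench where it is.

Things in the scene. Friction and masses are not known exactly. Their poses are not given: they have to be found in the camera images.
- station: the fixed filtration station. Origin on the bench under the centre of the manifold, a flat steel box 170 mm (x) by 420 mm (y), top 46 mm above the bench, with the heads (66 mm wide) along its back half and valve levers in front of them. Vacuum pump (165 x 86 mm, 104 mm tall, its head 132 mm) centred 330 mm to its right (-y); glass trap bottle (88 mm wide, hoses to 215 mm) behind the pump
- clean1_centre (a point): loose clean support disc, round flat disc of sintered steel, 47 mm across, 6 mm thick, about 50 g, bright rim and grey face, lying flat on the bench in front of the manifold; two or three clean ones are there (None if absent), all alike. The point is its centre, half-way up; z is the disc's axis
- clean2_centre (a point): loose clean support disc, round flat disc of sintered steel, 47 mm across, 6 mm thick, about 50 g, bright rim and grey face, lying flat on the bench in front of the manifold; two or three clean ones are there (None if absent), all alike. The point is its centre, half-way up; z is the disc's axis
- clean3_centre (a point): loose clean support disc, round flat disc of sintered steel, 47 mm across, 6 mm thick, about 50 g, bright rim and grey face, lying flat on the bench in front of the manifold; two or three clean ones are there (None if absent), all alike. The point is its centre, half-way up; z is the disc's axis
- used1_centre (a point): loose used support disc, round flat disc of sintered steel, 47 mm across, 6 mm thick, about 50 g, its face stained dark brown, lying in a filter head at the start, its upper 4 mm proud of the rim; two or three used ones are there (None if absent), all alike. The point is its centre, half-way up; z is the disc's axis
- used2_centre (a point): loose used support disc, round flat disc of sintered steel, 47 mm across, 6 mm thick, about 50 g, its face stained dark brown, lying in a filter head at the start, its upper 4 mm proud of the rim; two or three used ones are there (None if absent), all alike. The point is its centre, half-way up; z is the disc's axis
- used3_centre (a point): loose used support disc, round flat disc of sintered steel, 47 mm across, 6 mm thick, about 50 g, its face stained dark brown, lying in a filter head at the start, its upper 4 mm proud of the rim; two or three used ones are there (None if absent), all alike. The point is its centre, half-way up; z is the disc's axis
- tray_in (a point): centre of the inner floor (4 mm above the bench) of the soaking tray, an open steel tray fixed on the bench, at the left, 130 mm (x) by 150 mm (y) outside, walls 4 mm thick and 25 mm high; x, y, z along its sides and up
- seat_left (a point): Left-hand (greatest y) of three filter heads 130 mm apart on the manifold: a round steel cup, 66 mm wide, its flat floor 55 mm across inside a rim that stands 2 mm above it. The point is the centre of the floor, 68 mm above the bench; x points away from its valve, y to the left along the row, z up. A disc lying properly in the head has its centre 3 mm above this point
- valve_left_pivot (a point): centre of the left valve's upright pivot, at the height of its lever's black handle (62 mm above the bench, 16 mm above the manifold's top), 80 mm in front (-x of the head's frame) of the left head. The handle is a level bar 13 mm wide and 13 mm high (56 to 69 mm above the bench) that runs from 14 to 58 mm from the pivot
- valve_left (a joint): angle of the left valve lever about its upright pivot: 0 = fully shut, at a stop, handle crosswise along the row, pointing left (+y of the head's frame); 1.571 = fully open, at a stop, handle pointing straight away from the head, to the robot (-x of the head's frame). Grows anticlockwise seen from above. Needs 3 to 4 N at the handle; stays where left; starts half-open
- seat_middle (a point): Middle of three filter heads 130 mm apart on the manifold: a round steel cup, 66 mm wide, its flat floor 55 mm across inside a rim that stands 2 mm above it. The point is the centre of the floor, 68 mm above the bench; x points away from its valve, y to the left along the row, z up. A disc lying properly in the head has its centre 3 mm above this point
- valve_middle_pivot (a point): centre of the middle valve's upright pivot, at the height of its lever's black handle (62 mm above the bench, 16 mm above the manifold's top), 80 mm in front (-x of the head's frame) of the middle head. The handle is a level bar 13 mm wide and 13 mm high (56 to 69 mm above the bench) that runs from 14 to 58 mm from the pivot
- valve_middle (a joint): angle of the middle valve lever about its upright pivot: 0 = fully shut, at a stop, handle crosswise along the row, pointing left (+y of the head's frame); 1.571 = fully open, at a stop, handle pointing straight away from the head, to the robot (-x of the head's frame). Grows anticlockwise seen from above. Needs 3 to 4 N at the handle; stays where left; starts half-open
- seat_right (a point): Right-hand (least y) of three filter heads 130 mm apart on the manifold: a round steel cup, 66 mm wide, its flat floor 55 mm across inside a rim that stands 2 mm above it. The point is the centre of the floor, 68 mm above the bench; x points away from its valve, y to the left along the row, z up. A disc lying properly in the head has its centre 3 mm above this point
- valve_right_pivot (a point): centre of the right valve's upright pivot, at the height of its lever's black handle (62 mm above the bench, 16 mm above the manifold's top), 80 mm in front (-x of the head's frame) of the right head. The handle is a level bar 13 mm wide and 13 mm high (56 to 69 mm above the bench) that runs from 14 to 58 mm from the pivot
- valve_right (a joint): angle of the right valve lever about its upright pivot: 0 = fully shut, at a stop, handle crosswise along the row, pointing left (+y of the head's frame); 1.571 = fully open, at a stop, handle pointing straight away from the head, to the robot (-x of the head's frame). Grows anticlockwise seen from above. Needs 3 to 4 N at the handle; stays where left; starts half-open
- pump_button_top (a point): centre of the top face of the pump's start button: grey, sprung, round, 31 mm across, pressed straight down, on the front part of the pump's top; the face is 125 mm above the bench when out and 14 mm above the black collar round it. The taller pump head's centre is 85 mm behind it
- pump_button (a joint): travel of the start button: 0 = out, 0.008 m = fully pressed; its spring pushes back with 2 N at first and 6 N when fully in
- reagent_bottle: bystander: small amber glass bottle with a black cap, 34 mm wide, 65 mm tall, standing; origin at the centre of its underside
- petri_dish: bystander: small closed petri dish, 61 mm across, 15 mm tall; origin at the centre of its underside
- gasket: bystander: pale rubber funnel gasket, a flat open ring 68 mm across outside, 52 mm inside, 4 mm thick (not a support disc); origin at the centre of its underside
- timer: bystander: blue bench timer block, 35 x 62 mm, 52 mm tall; origin at the centre of its underside
- marker: bystander: pen 130 mm long (along its own y), 13 mm thick, lying; origin at the centre of its underside
Mind the look-alikes: they are no part of the job. What is shaped like the part that bears used3_centre but blue or purple is not meant.

How it is judged (in metres and radians):
On the way, in this order (a step that is already met when the one before it is completed fails the run):
1. the used discs are in the tray, every clean disc lies flat in a head of its own, the valves of filled heads are fully open and that of an empty head fully shut (x of used1_centre in the frame of tray_in between -0.055 and 0.055 m and y of used1_centre in the frame of tray_in between -0.065 and 0.065 m and z of each of used1_centre, used2_centre, used3_centre in the frame of tray_in below 0.022 m and x of used2_centre in the frame of tray_in between -0.055 and 0.055 m and y of used2_centre in the frame of tray_in between -0.065 and 0.065 m and x of used3_centre in the frame of tray_in between -0.055 and 0.055 m and y of used3_centre in the frame of tray_in between -0.065 and 0.065 m and ((horizontal distance between clean1_centre and seat_left below 0.007 m and z of clean1_centre in the frame of seat_left between 0.001 and 0.0048 m) or (horizontal distance between clean1_centre and seat_middle below 0.007 m and z of clean1_centre in the frame of seat_middle between 0.001 and 0.0048 m) or (horizontal distance between clean1_centre and seat_right below 0.007 m and z of clean1_centre in the frame of seat_right between 0.001 and 0.0048 m)) and ((horizontal distance between clean2_centre and seat_left below 0.007 m and z of clean2_centre in the frame of seat_left between 0.001 and 0.0048 m) or (horizontal distance between clean2_centre and seat_middle below 0.007 m and z of clean2_centre in the frame of seat_middle between 0.001 and 0.0048 m) or (horizontal distance between clean2_centre and seat_right below 0.007 m and z of clean2_centre in the frame of seat_right between 0.001 and 0.0048 m)) and ((horizontal distance between clean3_centre and seat_left below 0.007 m and z of clean3_centre in the frame of seat_left between 0.001 and 0.0048 m) or (horizontal distance between clean3_centre and seat_middle below 0.007 m and z of clean3_centre in the frame of seat_middle between 0.001 and 0.0048 m) or (horizontal distance between clean3_centre and seat_right below 0.007 m and z of clean3_centre in the frame of seat_right between 0.001 and 0.0048 m)) and ((horizontal distance between clean1_centre and seat_left below 0.007 m and z of clean1_centre in the frame of seat_left between 0.001 and 0.0048 m) or (horizontal distance between clean2_centre and seat_left below 0.007 m and z of clean2_centre in the frame of seat_left between 0.001 and 0.0048 m) or (horizontal distance between clean3_centre and seat_left below 0.007 m and z of clean3_centre in the frame of seat_left between 0.001 and 0.0048 m) or value of joint valve_left below 0.14 rad) and ((horizontal distance between clean1_centre and seat_middle below 0.007 m and z of clean1_centre in the frame of seat_middle between 0.001 and 0.0048 m) or (horizontal distance between clean2_centre and seat_middle below 0.007 m and z of clean2_centre in the frame of seat_middle between 0.001 and 0.0048 m) or (horizontal distance between clean3_centre and seat_middle below 0.007 m and z of clean3_centre in the frame of seat_middle between 0.001 and 0.0048 m) or value of joint valve_middle below 0.14 rad) and ((horizontal distance between clean1_centre and seat_right below 0.007 m and z of clean1_centre in the frame of seat_right between 0.001 and 0.0048 m) or (horizontal distance between clean2_centre and seat_right below 0.007 m and z of clean2_centre in the frame of seat_right between 0.001 and 0.0048 m) or (horizontal distance between clean3_centre and seat_right below 0.007 m and z of clean3_centre in the frame of seat_right between 0.001 and 0.0048 m) or value of joint valve_right below 0.14 rad) and (not ((horizontal distance between clean1_centre and seat_left below 0.007 m and z of clean1_centre in the frame of seat_left between 0.001 and 0.0048 m) or (horizontal distance between clean2_centre and seat_left below 0.007 m and z of clean2_centre in the frame of seat_left between 0.001 and 0.0048 m) or (horizontal distance between clean3_centre and seat_left below 0.007 m and z of clean3_centre in the frame of seat_left between 0.001 and 0.0048 m)) or value of joint valve_left above 1.43 rad) and (not ((horizontal distance between clean1_centre and seat_middle below 0.007 m and z of clean1_centre in the frame of seat_middle between 0.001 and 0.0048 m) or (horizontal distance between clean2_centre and seat_middle below 0.007 m and z of clean2_centre in the frame of seat_middle between 0.001 and 0.0048 m) or (horizontal distance between clean3_centre and seat_middle below 0.007 m and z of clean3_centre in the frame of seat_middle between 0.001 and 0.0048 m)) or value of joint valve_middle above 1.43 rad) and (not ((horizontal distance between clean1_centre and seat_right below 0.007 m and z of clean1_centre in the frame of seat_right between 0.001 and 0.0048 m) or (horizontal distance between clean2_centre and seat_right below 0.007 m and z of clean2_centre in the frame of seat_right between 0.001 and 0.0048 m) or (horizontal distance between clean3_centre and seat_right below 0.007 m and z of clean3_centre in the frame of seat_right between 0.001 and 0.0048 m)) or value of joint valve_right above 1.43 rad)), for 0.2 s.
2. the pump's start button is pressed fully in (value of joint pump_button above 0.0068 m), for 0.05 s.
At the end, for the whole second after the job is handed in: used discs inside the tray; each clean disc flat in its own head (within 7 mm of its centre, 2 mm of its proper height); valves of filled heads within 8 degrees of fully open, of an empty head within 8 degrees of fully shut; button, pressed at least 6.8 mm after all that, out again (all of step 1 and value of joint pump_button below 0.0015 m); the robot touches nothing.
It fails at once if a bystander (bottle, petri dish, gasket, timer, pen) is moved more than 4 cm or knocked over (distance of any of reagent_bottle, petri_dish, gasket, timer, marker from where it was at the start of the episode above 0.04 m or angle between any of reagent_bottle, petri_dish, gasket, timer, marker's own z axis and vertical above 0.6 rad).
Of clean1, clean2, clean3 only 2 to 3 are there at a start; the rules pass over those that are not, and their reading is None.
Of used1, used2, used3 only 2 to 3 are there at a start; the rules pass over those that are not, and their reading is None.
At some moment in a run one of clean1, clean2, clean3, used1, used2, used3 may be knocked a few centimetres aside while the robot is not near it.
Once in a run the grip may slacken for a moment while it holds something.
It also fails if it takes over 210 s, if anything falls off the work surface, if the arm or the gripper's body presses on something with over 40 N, if the wrist force passes 120 N, or if a joint passes its speed limit or range.

## Working session

There is one attempt and no reset: what is moved stays moved. The work goes in short steps, Python scripts to look and compute and a tool call to move; the robot and the scene stay as the last step left them, time stands still between calls to the robot, and variables do not carry over. Pictures are saved under pics/ and viewed, about 12 in all and at most 16, crops included, and the job is handed in when it is done.

Besides the shell and the picture viewer there is one more tool, called after "Call:" by a JSON object that holds its "op" and its "data". arm_command: Moves the arm, as the interface text tells. Its arguments: {"type":"object","properties":{"commands":{"type":"array"}},"required":["commands"]}

```bash
ls; mkdir -p pics; python3 - <<'E'
from plant import *
import cv2
o=get_obs();print(o)
for n in("scene","top"):
    s=snapshot(n);cv2.imwrite(f"pics/{n}0.png",s["frame"]);print(n,s["fov_y"],s["cx"],s["cy"],s["world_to_cam"].tolist() if hasattr(s["world_to_cam"],'tolist') else s["world_to_cam"],[k for k in s])
E
```

```text
pics
{'clock': 0.0, 'joint_pos': array([ 9.11058096e+01,  2.05919778e+01,  6.32582823e-01, -2.03459949e-02,
       -7.01365309e+01, -1.65058126e+01]), 'qvel': array([-0.01902656,  0.00698398, -0.02400734,  0.0762194 , -0.04595386,
       -0.02377349]), 'tau': array([-1.44678230e-03, -5.82709587e+01,  2.93058479e+01,  6.99771255e+00,
        6.98751857e-03, -1.54856684e-04]), 'tool_pos': array([0.17915774, 0.65026532, 0.22560682]), 'orientation': array([   5.23119059,   89.90218535, -100.17574162]), 'force': array([0.50100717, 0.21673423, 0.96570082]), 'moment': array([-0.04101745, -0.01331783,  0.00127354]), 'opening': 0.08789735988798088}
scene 55.20755822036263 317.3678604964624 235.20918571506814 [[0.2257321365842704, 0.9741876670544183, 0.001841703605421103, -0.15527670360079007], [-0.8129992964338596, 0.1873404237045821, 0.5513036455930949, 0.43718605702104846], [0.5367281868051551, -0.12594425356187378, 0.834302642021223, -1.562228754354795], [0.0, 0.0, 0.0, 1.0]] ['frame', 'fov_y', 'cx', 'cy', 'world_to_cam']
top 49.21432806442463 318.69086846731886 236.56277183994283 [[0.020431179888117573, -0.9997115038016056, 0.012628382917556275, 3.5282766587558086e-05], [0.996420127912509, 0.02139704798225633, 0.081786887876142, -0.6111553017737192], [-0.08203350278513644, 0.01091217230335281, 0.9965698314300026, -1.078443358698188], [0.0, 0.0, 0.0, 1.0]] ['frame', 'fov_y', 'cx', 'cy', 'world_to_cam']
```

View pics/top0.png

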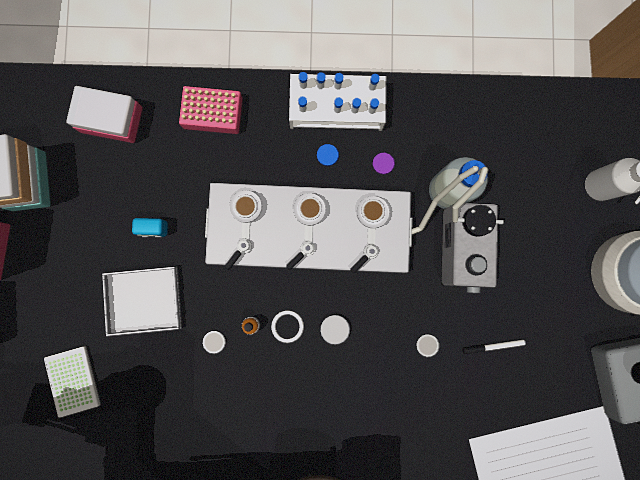

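View pics/scene0.png

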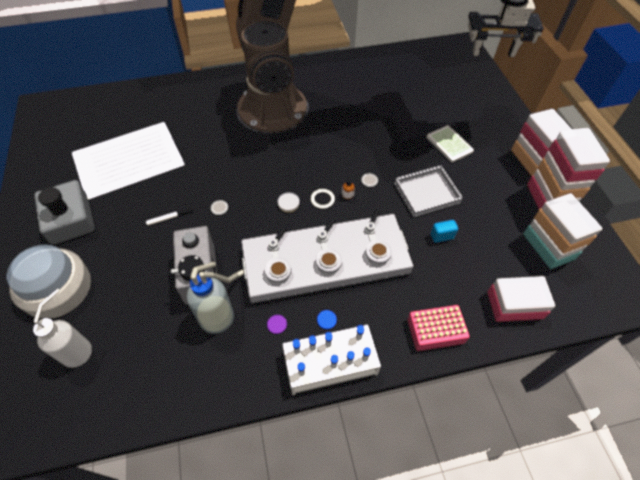

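The top picture shows two clean discs at (214,342) and (428,345), each about 23 px wide, which fits 47 mm. The look-alikes are the petri dish at (335,329), the gasket at (287,326) and the blue and purple discs at (327,154) and (383,163). The three used discs are brown and sit in the heads at (246,205), (310,208) and (373,210). I'll measure these and confirm them in a crop.

```bash
cat > h.py <<'E'
from plant import *
import numpy as np, cv2
def ray(s,uv,z):
    W=np.array(s["world_to_cam"]);f=240/np.tan(np.radians(s["fov_y"]/2))
    d=W[:3,:3].T@np.array([(uv[0]-s["cx"])/f,-(uv[1]-s["cy"])/f,-1.]);c=-W[:3,:3].T@W[:3,3]
    return c+d*(z-c[2])/d[2]
def proj(s,p):
    W=np.array(s["world_to_cam"]);f=240/np.tan(np.radians(s["fov_y"]/2));q=W[:3,:3]@np.array(p)+W[:3,3]
    return np.array([s["cx"]+f*q[0]/-q[2],s["cy"]-f*q[1]/-q[2]])
def blobs(s,mask,amin,amax,roi=None):
    if roi: m=np.zeros_like(mask);a,b,c,d=roi;m[b:d,a:c]=mask[b:d,a:c];mask=m
    n,l,st,ce=cv2.connectedComponentsWithStats(mask.astype(np.uint8))
    return [(ce[i],st[i]) for i in range(1,n) if amin<st[i][4]<amax]
def crop(s,name,a,b,c,d,k):
    cv2.imwrite("pics/"+name,cv2.resize(s["frame"][b:d,a:c],None,fx=k,fy=k,interpolation=cv2.INTER_CUBIC))
E
python3 - <<'E'
from h import *
s=snapshot("top");f=s["frame"];hsv=cv2.cvtColor(f,cv2.COLOR_BGR2HSV)
crop(s,"c1.png",195,180,515,360,2.5)
br=(hsv[...,0]<25)&(hsv[...,1]>90)&(hsv[...,2]>50)
for c,st in blobs(s,br,80,600): print("used",c,st,ray(s,c,.074))
for c,st in blobs(s,f.min(2)>120,150,1200,(180,300,530,360)): print("bench",c,st,ray(s,c,.006))
for c,st in blobs(s,f.min(2)>120,2000,30000): print("big",c,st,ray(s,c,.004))
E
```

```text
used [244.9962406  205.60902256] [236 197  19  18 266] [0.66646342 0.16336191 0.074     ]
used [309.61977186 207.84790875] [301 199  18  19 263] [0.66480125 0.03289125 0.074     ]
used [372.66539924 210.23954373] [364 201  18  19 263] [ 0.662753   -0.09470525  0.074     ]
used [249.53947368 325.125     ] [241 318  17  16 152] [0.42803633 0.14675965 0.074     ]
bench [286.75931232 326.252149  ] [271 311  33  32 349] [0.42121672 0.07614373 0.006     ]
bench [334.47706422 329.24770642] [321 315  28  29 654] [ 0.41690408 -0.02472403  0.006     ]
bench [213.32997481 341.71788413] [202 331  23  23 397] [0.38607589 0.22955681 0.006     ]
bench [427.32994924 345.16497462] [417 334  22  23 394] [ 0.38744156 -0.22146351  0.006     ]
bench [504.30769231 344.80542986] [485 340  41  11 221] [ 0.3912752  -0.38473817  0.006     ]
big [336.90309807 102.18122525] [ 289   74   97   55 4293] [ 0.90925682 -0.02128521  0.004     ]
big [ 98.35814361 109.59369527] [  66   86   65   49 2284] [0.87982502 0.49802913 0.004     ]
big [338.02030703 227.56945866] [  205   158   298   129 18565] [ 0.63304134 -0.02854805  0.004     ]
big [141.70007262 299.94577584] [ 102  267   77   69 4131] [0.47017211 0.3843089  0.004     ]
big [ 69.83771323 378.38773628] [  44  347   54   70 2169] [0.3046634 0.5258453 0.004    ]
big [550.60966276 450.0178187 ] [ 469  406  156   74 8362] [ 0.17606344 -0.48068709  0.004     ]
```

View pics/c1.png

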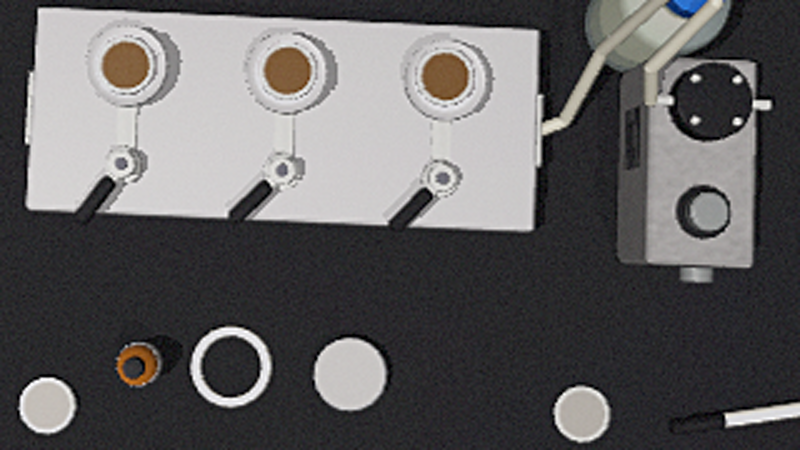

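```bash
cat >> h.py <<'E'
from scipy.spatial.transform import Rotation as Ro
def R(): o=get_obs();return Ro.from_euler('xyz',o["orientation"],degrees=True).as_matrix(),np.array(o["tool_pos"]),o
def st():
    r,p,o=R();print("t%.2f"%o["clock"],"p",(p*1000).round(1),"jaw deg %.1f"%np.degrees(np.arctan2(r[1,2],r[0,2])),"down",r[:,0].round(3),"F",np.round(o["force"],1),"open %.1f"%(o["opening"]*1000))
def to(*ts):
    "world targets mm -> tool shifts, from the present pose, chained"
    r,p,o=R();p=p*1000
    for t in ts: print("to",t,"shift",(r.T@(np.array(t)-p)).round(1));p=np.array(t,float)
E
python3 - <<'E'
from h import *
st();r,p,o=R();print(r.round(3))
s=snapshot("top")
for n,uv,z in [("btn",(195+707/2.5,180+211/2.5),.125),("pivL",(195+121/2.5,180+162/2.5),.07),("pivM",(195+283/2.5,180+170/2.5),.07),("pivR",(195+441/2.5,180+177/2.5),.07),("tray",(142.3,301),.022),("tl",(103,273),.025),("tr",(178,267),.025),("br",(181,330),.025),("bl",(107,335),.025),("rimL",(195+128/2.5,180+66/2.5),.07),("rimM",(195+287/2.5,180+71/2.5),.07),("rimR",(195+445/2.5,180+77/2.5),.07),("bottle",(249.5,325),.065),("mTL",(195+38/2.5,180+8/2.5),.046),("mTR",(195+540/2.5,180+30/2.5),.046),("mBR",(195+533/2.5,180+231/2.5),.046),("mBL",(195+26/2.5,180+208/2.5),.046),("timer",(150,225),.052)]:
    print(n,(ray(s,uv,z)*1000).round(1))
E
```

```text
t0.15 p [179.2 650.4 225.8] jaw deg -105.4 down [-0.    -0.001 -1.   ] F [-0.1  0.1  0.1] open 87.6
[[-0.     0.964 -0.266]
 [-0.001 -0.266 -0.964]
 [-1.     0.     0.001]]
btn [ 555.9 -291.5  125. ]
pivL [587.4 164.6  70. ]
pivM [583.7  34.   70. ]
pivR [580.8 -93.6  70. ]
tray [468.8 377.2  22. ]
tl [525.2 460.5  25. ]
tr [540.9 305.4  25. ]
br [411.  293.7  25. ]
bl [397.9 445.4  25. ]
rimL [665.5 161.4  70. ]
rimM [664.2  32.5  70. ]
rimR [662.2 -95.9  70. ]
bottle [427.5 147.9  65. ]
mTL [715.7 240.7  46. ]
mTR [ 706.6 -177.4   46. ]
mBR [ 539.2 -172.7   46. ]
mBL [549.5 244.3  46. ]
timer [625.1 359.3  52. ]
```

The crop confirms two clean discs with bright rims and grey faces. The measurements agree with the given sizes: the manifold comes out at 418 x 166 mm and the heads 129 mm apart. I'll turn the jaws to run along x and go to the left head.

Call:
{"op": "arm_command", "data": {"commands": [0, 0, 0, 9.5, 70, 0, 0, 0, 9.5, 70, 0, 0, 0, 9.5, 70, 0, 0, 0, 9.5, 70, 0, 0, 0, 9.5, 70]}}

```text
clock: 0.82
tool_pos: [0.179, 0.6498, 0.2245]
orientation: [53.8, 89.8, -100.6]
force: [-1.0, -0.3, -0.3]
opening: 0.0615
```

Call:
{"op": "arm_command", "data": {"commands": [0, 0, 0, 9.5, 70, 0, 0, 0, 9.5, 70, 0, 0, 0, 9.5, 70, 0, 0, 0, 0, 70]}}

```text
clock: 1.32
tool_pos: [0.1789, 0.6492, 0.2234]
orientation: [83.4, 89.7, -100.4]
force: [0.0, 0.4, -0.0]
opening: 0.0613
```

Call:
{"op": "arm_command", "data": {"commands": [0, 40, -40, 0, 70, 0, 40, -40, 0, 70, 0, 40, -40, 0, 70, 0, 40, -40, 0, 70, 0, 40, -40, 0, 70]}}

```text
clock: 1.95
tool_pos: [0.3697, 0.4349, 0.2231]
orientation: [86.8, 89.6, -95.3]
force: [0.6, 0.8, -0.3]
opening: 0.0613
```

Call:
{"op": "arm_command", "data": {"commands": [0, 40, -40, 0, 70, 0, 40, -40, 0, 70, 0, 40, -40, 0, 70, 0, 40, -40, 0, 70, 0, 40, -40, 0, 70]}}

```text
clock: 2.58
tool_pos: [0.5695, 0.2222, 0.2256]
orientation: [106.2, 89.7, -74.5]
force: [1.4, 0.8, 0.3]
opening: 0.0613
```

```bash
python3 -c "
from h import *
st();to((666,162.5,170),(666,162.5,71.5))"
```

```text
t2.58 p [569.5 222.2 225.6] jaw deg 179.3 down [ 0.001 -0.005 -1.   ] F [1.4 0.8 0.3] open 61.3
to (666, 162.5, 170) shift [ 56.   58.2 -97.2]
to (666, 162.5, 71.5) shift [98.5 -0.5  0.1]
```

Call:
{"op": "arm_command", "data": {"commands": [20, 30, -50, 0, 70, 36, 28, -40, 0, 70, 0, 0, -7, 0, 70, 0, 0, 0, 0, 70]}}

```text
clock: 3.08
tool_pos: [0.6708, 0.1576, 0.1688]
orientation: [120.4, 89.7, -59.7]
force: [-0.3, -0.2, 0.8]
opening: 0.0614
```

```bash
python3 -c "
from h import *
st();s=snapshot('wrist');cv2.imwrite('pics/w1.png',s['frame']);t=snapshot('top')
for p in [(.666,.1625,.074),(.5855,.1645,.07)]: print(proj(s,p))
f=s['frame'];hsv=cv2.cvtColor(f,cv2.COLOR_BGR2HSV)
br=(hsv[...,0]<25)&(hsv[...,1]>90)&(hsv[...,2]>50)
for c,q in blobs(s,br,400,60000): print('used',c,q,ray(s,c,.074))
to((666,162.5,71.5))"
```

```text
t3.08 p [670.8 157.6 168.8] jaw deg 180.0 down [ 0.002 -0.004 -1.   ] F [-0.3 -0.2  0.8] open 61.4
[327.56594756 251.77456251]
[451.44204429 252.84030132]
used [329.38413133  28.44240766] [ 295    0   69   63 3655] [0.66581091 0.03324301 0.074     ]
used [325.49003517 250.81086362] [ 297  223   58   56 2559] [0.66733033 0.161851   0.074     ]
used [156.92212389 366.69292035] [ 145  331   30   72 1130] [0.78507064 0.24778279 0.074     ]
used [480.54683318 367.08742194] [ 463  331   30   72 1121] [0.55857499 0.24751897 0.074     ]
used [445.06627566 431.20269795] [ 208  417  432   25 8525] [0.57843692 0.30229874 0.074     ]
to (666, 162.5, 71.5) shift [97.6 -4.6  3.9]
```

View pics/w1.png

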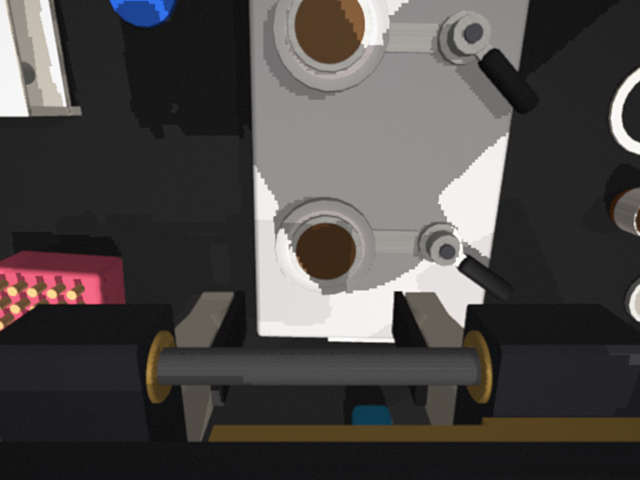

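The wrist view shows the left head with its used disc at (325,251), and the measurement agrees with the top camera to within 1.5 mm. I'm descending.

Call:
{"op": "arm_command", "data": {"commands": [50, -4.6, 3.5, 0, 70, 30, 0, 0, 0, 70, 10, 0, 0, 0, 70, 0, 0, 0, 0, 70]}}

```text
clock: 3.68
tool_pos: [0.6665, 0.1681, 0.084]
orientation: [-176.5, 89.4, 4.0]
force: [-0.2, 0.0, 0.1]
opening: 0.0612
```

```bash
python3 -c "
from h import *
st();to((667,162.5,71.5))
st();to((667,162.5,71.5))"
```

```text
t3.67 p [666.5 168.1  84. ] jaw deg -179.5 down [ 0.011  0.001 -1.   ] F [-0.2  0.   0.1] open 61.2
to (667, 162.5, 71.5) shift [12.5  5.6 -0.4]
t3.67 p [666.5 168.1  84. ] jaw deg -179.5 down [ 0.011  0.001 -1.   ] F [-0.2  0.   0.1] open 61.2
to (667, 162.5, 71.5) shift [12.5  5.6 -0.4]
```

Call:
{"op": "arm_command", "data": {"commands": [6, 5.5, 0, 0, 70, 3, 0, 0, 0, 70, 0, 0, 0, 0, 70]}}

```text
clock: 4.05
tool_pos: [0.6681, 0.1633, 0.0782]
orientation: [-170.1, 89.1, 10.5]
force: [-0.4, -0.4, -0.9]
opening: 0.0614
```

```bash
python3 -c "
from h import *
st();to((667,162.5,71.5))"
```

```text
t4.05 p [668.1 163.3  78.2] jaw deg -179.4 down [ 0.016  0.003 -1.   ] F [-0.4 -0.4 -0.9] open 61.4
to (667, 162.5, 71.5) shift [6.7 0.8 1.2]
```

Call:
{"op": "arm_command", "data": {"commands": [5, 0.8, 0.5, 0, 70, 3, 0, 0, 0, 70]}}

```text
clock: 4.3
tool_pos: [0.6681, 0.1624, 0.0706]
orientation: [-169.2, 89.0, 11.3]
force: [-6.0, -0.1, 13.6]
opening: 0.0615
```

```bash
python3 -c "
from h import *
st();to((667,162.5,71.5))"
```

```text
t4.30 p [668.1 162.4  70.6] jaw deg -179.4 down [ 0.017  0.003 -1.   ] F [-6.  -0.1 13.6] open 61.5
to (667, 162.5, 71.5) shift [-0.9 -0.1  1.1]
```

Call:
{"op": "arm_command", "data": {"commands": [-1.2, 0, 0, 0, 70, 0, 0, 0, 0, 40, 0, 0, 0, 0, 0, 0, 0, 0, 0, 0, 0, 0, 0, 0, 0]}}

```text
clock: 4.92
tool_pos: [0.6679, 0.1623, 0.0714]
orientation: [-169.9, 89.0, 10.6]
force: [-0.2, -1.0, 1.1]
opening: 0.0449
```

```bash
python3 -c "
from h import *
st()"
```

```text
t4.92 p [667.9 162.3  71.4] jaw deg -179.4 down [ 0.016  0.003 -1.   ] F [-0.2 -1.   1.1] open 44.9
```

Call:
{"op": "arm_command", "data": {"commands": [-15, 0, 0, 0, 0, -30, 0, 0, 0, 0, -25, 0, 0, 0, 0, 0, 0, 0, 0, 0]}}

```text
clock: 5.42
tool_pos: [0.6671, 0.1621, 0.1458]
orientation: [-170.6, 89.0, 9.9]
force: [0.3, -0.7, -0.5]
opening: 0.0447
```

```bash
python3 -c "
from h import *
st();s=snapshot('wrist');crop(s,'w2.png',160,120,560,420,1.5);to((473,332,130),(473,332,20))"
```

```text
t5.42 p [667.1 162.1 145.8] jaw deg -179.4 down [ 0.017  0.003 -1.   ] F [ 0.3 -0.7 -0.5] open 44.7
to (473, 332, 130) shift [  11.9 -172.   192. ]
to (473, 332, 20) shift [110.    0.3   1.7]
```

View pics/w2.png

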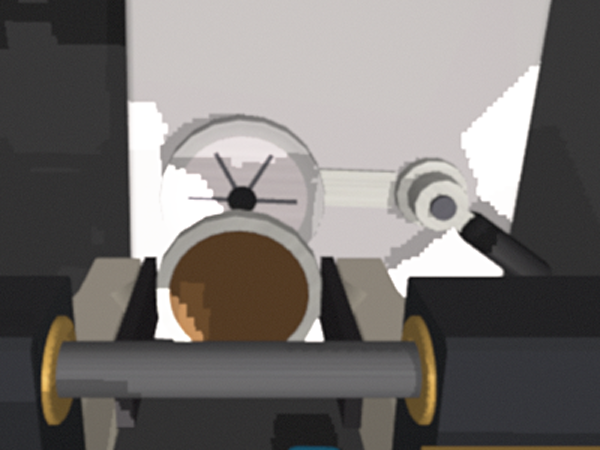

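The used disc is held, in the crop at about (240,285), and the left head behind it is empty. Now to the tray.

Call:
{"op": "arm_command", "data": {"commands": [0, -34, 38, 0, 0, 0, -34, 38, 0, 0, 0, -34, 38, 0, 0, 0, -34, 38, 0, 0, 0, -34, 38, 0, 0]}}

```text
clock: 6.1
tool_pos: [0.4703, 0.3309, 0.1379]
orientation: [175.8, 89.4, -4.1]
force: [-0.0, 1.0, -0.6]
opening: 0.0449
```

Call:
{"op": "arm_command", "data": {"commands": [0, 0, 0, 0, 0, 0, 0, 0, 0, 0]}}

```text
clock: 6.35
tool_pos: [0.4674, 0.3326, 0.1371]
orientation: [169.8, 89.4, -9.7]
force: [1.0, -0.1, -1.1]
opening: 0.0449
```

```bash
python3 -c "
from h import *
st();s=snapshot('wrist');r,p,o=R();print('proj grip',proj(s,p+np.array([0,0,0])));to((473,332,22))
hsv=cv2.cvtColor(s['frame'],cv2.COLOR_BGR2HSV);br=(hsv[...,0]<25)&(hsv[...,1]>90)&(hsv[...,2]>40)
for c,q in blobs(s,br,400,60000,(220,230,430,400)): print('used',c,q,ray(s,c,p[2]+.002))"
```

```text
t6.35 p [467.4 332.6 137.1] jaw deg -179.6 down [ 0.01  -0.002 -1.   ] F [ 1.  -0.1 -1.1] open 44.9
proj grip [319.3613532  314.01778501]
to (473, 332, 22) shift [115.1   0.3  -4.3]
used [318.67606136 313.05244381] [ 273  275   92   73 5606] [0.46785693 0.33094029 0.13903684]
```

Call:
{"op": "arm_command", "data": {"commands": [50, 0, -3, 0, 0, 40, 0, 0, 0, 0, 20, 0, 0, 0, 0, 0, 0, 0, 0, 0]}}

```text
clock: 6.9
tool_pos: [0.4759, 0.3302, 0.0245]
orientation: [179.8, 89.3, -0.2]
force: [-0.6, 0.2, -0.2]
opening: 0.0453
```

```bash
python3 -c "
from h import *
st()"
```

```text
t6.90 p [475.9 330.2  24.5] jaw deg -179.9 down [ 0.012 -0.    -1.   ] F [-0.6  0.2 -0.2] open 45.3
```

Call:
{"op": "arm_command", "data": {"commands": [9, 0, 0, 0, 0, 0, 0, 0, 0, 65, 0, 0, 0, 0, 70, -50, 0, 0, 0, 70, -60, 0, 0, 0, 70]}}

```text
clock: 7.52
tool_pos: [0.4751, 0.3271, 0.1269]
orientation: [147.0, 89.4, -33.1]
force: [1.3, 1.8, 0.0]
opening: 0.0616
```

Call:
{"op": "arm_command", "data": {"commands": [-10, 49, -32, 0, 70, 0, 49, -32, 0, 70, 0, 49, -32, 0, 70, 0, 49, -32, 0, 70, 0, 49, -32, 0, 70]}}

```text
clock: 8.15
tool_pos: [0.6417, 0.0817, 0.1513]
orientation: [-165.8, 88.7, 14.7]
force: [0.2, 1.2, 0.1]
opening: 0.0613
```

Call:
{"op": "arm_command", "data": {"commands": [0, 49, -32, 0, 70, 0, 0, 0, 0, 70, 0, 0, 0, 0, 70]}}

```text
clock: 8.52
tool_pos: [0.6762, 0.0265, 0.1531]
orientation: [-166.3, 88.6, 13.8]
force: [-0.7, 0.2, -0.4]
opening: 0.0615
```

```bash
cat >> h.py <<'E'
def look():
    s=snapshot("top");f=s["frame"];hsv=cv2.cvtColor(f,cv2.COLOR_BGR2HSV)
    br=(hsv[...,0]<25)&(hsv[...,1]>90)&(hsv[...,2]>50)
    for c,q in blobs(s,br,80,600): print("brown",c.round(1),q[4],(ray(s,c,.074 if c[0]>195 else .01)*1000).round(1))
    for c,q in blobs(s,f.min(2)>120,150,700,(180,300,530,400)): print("bench",c.round(1),q[4],(ray(s,c,.006)*1000).round(1))
    return s
E
python3 -c "
from h import *
st();to((667,33,72));look()"
```

```text
t8.53 p [676.2  26.5 153.1] jaw deg -179.9 down [ 0.024  0.006 -1.   ] F [-0.7  0.2 -0.4] open 61.5
to (667, 33, 72) shift [80.9 -6.1 11.1]
brown [372.6 210.2] 264 [662.8 -94.6  74. ]
brown [249.6 325.2] 152 [428.  146.7  74. ]
bench [286.8 326.3] 349 [421.2  76.1   6. ]
bench [334.5 329.2] 654 [416.9 -24.7   6. ]
bench [504.4 344.8] 222 [ 391.3 -384.9    6. ]
```

```bash
python3 -c "
from h import *
s=snapshot('top');cv2.imwrite('pics/t2.png',s['frame'])"
```

```text
(no output)
```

View pics/t2.png

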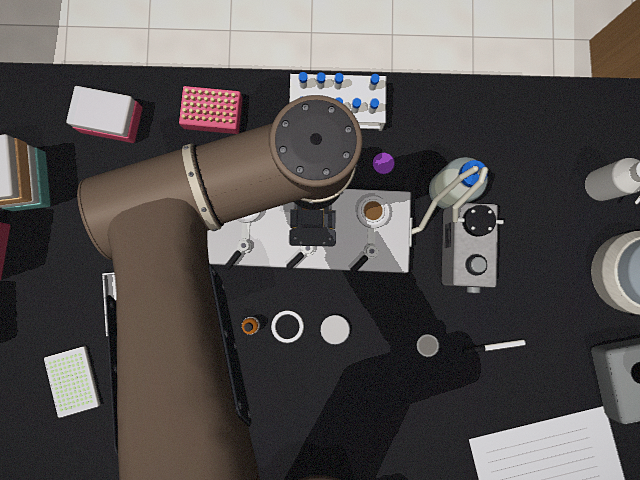

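The arm hides the tray and clean1. Clean2 is in shadow but still at (428,345). I'll carry on with the middle head.

Call:
{"op": "arm_command", "data": {"commands": [40, -3, 5, 0, 70, 25, -3, 4, 0, 70, 5, 0, 0, 0, 70, 0, 0, 0, 0, 70]}}

```text
clock: 9.12
tool_pos: [0.6684, 0.0387, 0.0846]
orientation: [-166.4, 88.4, 14.1]
force: [0.2, 0.5, 0.7]
opening: 0.061
```

```bash
python3 -c "
from h import *
st();to((667,33,72))"
```

```text
t9.12 p [668.4  38.7  84.6] jaw deg -179.4 down [ 0.028  0.007 -1.   ] F [0.2 0.5 0.7] open 61.0
to (667, 33, 72) shift [12.5  5.8  1.8]
```

Call:
{"op": "arm_command", "data": {"commands": [6, 4, 1.5, 0, 70, 4, 0, 0, 0, 70, 2, 0, 0, 0, 70]}}

```text
clock: 9.5
tool_pos: [0.6686, 0.0352, 0.0746]
orientation: [-166.3, 88.1, 14.3]
force: [-0.3, -0.0, -1.1]
opening: 0.0615
```

```bash
python3 -c "
from h import *
st();to((667,33,71.8))"
```

```text
t9.50 p [668.6  35.2  74.6] jaw deg -179.4 down [ 0.032  0.008 -0.999] F [-0.3 -0.  -1.1] open 61.5
to (667, 33, 71.8) shift [2.7 2.2 1.7]
```

Call:
{"op": "arm_command", "data": {"commands": [2, 2, 1, 0, 70, 1, 0, 0, 0, 70]}}

```text
clock: 9.75
tool_pos: [0.6678, 0.0328, 0.0715]
orientation: [-166.3, 88.1, 14.2]
force: [0.1, -0.2, -0.1]
opening: 0.0612
```

```bash
python3 -c "
from h import *
st();to((667,33,71.8))"
```

```text
t9.75 p [667.8  32.8  71.5] jaw deg -179.4 down [ 0.032  0.008 -0.999] F [ 0.1 -0.2 -0.1] open 61.2
to (667, 33, 71.8) shift [-0.3 -0.2  0.8]
```

Call:
{"op": "arm_command", "data": {"commands": [0, 0, 0, 0, 40, 0, 0, 0, 0, 0, 0, 0, 0, 0, 0, 0, 0, 0, 0, 0, -10, 0, 0, 0, 0]}}

```text
clock: 10.38
tool_pos: [0.6666, 0.0325, 0.081]
orientation: [-166.3, 88.2, 14.3]
force: [-0.0, 0.5, -0.6]
opening: 0.0448
```

Call:
{"op": "arm_command", "data": {"commands": [-30, 0, 0, 0, 0, -25, 0, 0, 0, 0, 0, -20, 11, 0, 0, 0, 0, 0, 0, 0]}}

```text
clock: 10.88
tool_pos: [0.6544, 0.0531, 0.1401]
orientation: [-166.3, 88.0, 14.3]
force: [1.2, -0.9, -1.3]
opening: 0.0463
```

```bash
python3 -c "
from h import *
st();to((477,379,130),(477,379,15))"
```

```text
t10.88 p [654.4  53.1 140.1] jaw deg -179.4 down [ 0.033  0.008 -0.999] F [ 1.2 -0.9 -1.3] open 46.3
to (477, 379, 130) shift [   6.9 -327.5  174.5]
to (477, 379, 15) shift [114.9   0.9   3.8]
```

Call:
{"op": "arm_command", "data": {"commands": [0, 0, 0, 0, 0, 0, 0, 0, 0, 0, 0, 0, 0, 0, 0]}}

```text
clock: 11.25
tool_pos: [0.6538, 0.0533, 0.1389]
orientation: [-166.6, 88.1, 14.0]
force: [-0.3, -0.3, -0.8]
opening: 0.0445
```

```bash
python3 -c "
from h import *
st();s=snapshot('wrist');crop(s,'w3.png',160,120,560,420,1.5);to((477,379,130))
hsv=cv2.cvtColor(s['frame'],cv2.COLOR_BGR2HSV);br=(hsv[...,0]<25)&(hsv[...,1]>90)&(hsv[...,2]>40)
for c,q in blobs(s,br,400,60000,(220,100,430,400)): print('used',c,q)"
```

```text
t11.25 p [653.8  53.3 138.9] jaw deg -179.4 down [ 0.032  0.008 -0.999] F [-0.3 -0.3 -0.8] open 44.5
to (477, 379, 130) shift [   5.8 -327.5  173.5]
used [318.30274428 310.74165356] [ 273  272   92   76 5721]
```

Still held: the opening is back to 44.5 mm and the blob is in the same place in the wrist image. The brief slackening has passed.

Call:
{"op": "arm_command", "data": {"commands": [0, -48, 25, 0, 0, 0, -48, 25, 0, 0, 0, -48, 25, 0, 0, 0, -48, 25, 0, 0, 0, -48, 25, 0, 0]}}

```text
clock: 11.92
tool_pos: [0.5257, 0.2945, 0.1351]
orientation: [-168.6, 88.2, 11.6]
force: [0.2, -0.0, -0.7]
opening: 0.0445
```

Call:
{"op": "arm_command", "data": {"commands": [0, -48, 25, 0, 0, 0, -25, 13, 0, 0, 0, 0, 0, 0, 0, 0, 0, 0, 0, 0]}}

```text
clock: 12.42
tool_pos: [0.4846, 0.3723, 0.1337]
orientation: [-169.4, 88.2, 11.0]
force: [1.2, -0.8, -0.7]
opening: 0.0442
```

```bash
python3 -c "
from h import *
st();to((477,379,16))"
```

```text
t12.43 p [484.6 372.3 133.7] jaw deg -179.6 down [ 0.031  0.006 -1.   ] F [ 1.2 -0.8 -0.7] open 44.2
to (477, 379, 16) shift [117.5  -6.   11.2]
```

Call:
{"op": "arm_command", "data": {"commands": [50, -5, 6, 0, 0, 44, 0, 4, 0, 0, 15, 0, 0, 0, 0, 0, 0, 0, 0, 0, 0, 0, 0, 0, 0]}}

```text
clock: 13.05
tool_pos: [0.4826, 0.3762, 0.0254]
orientation: [-164.8, 87.9, 15.3]
force: [-0.4, 0.3, -0.8]
opening: 0.0447
```

```bash
python3 -c "
from h import *
st()"
```

```text
t13.05 p [482.6 376.2  25.4] jaw deg -179.9 down [ 0.035  0.009 -0.999] F [-0.4  0.3 -0.8] open 44.7
```

Call:
{"op": "arm_command", "data": {"commands": [2, 0, 9, 0, 0, 3, 0, 3, 0, 0, 0, 0, 0, 0, 60, 0, 0, 0, 0, 65, 0, 0, 0, 0, 70]}}

```text
clock: 13.68
tool_pos: [0.4712, 0.3781, 0.0234]
orientation: [-159.4, 87.7, 20.7]
force: [0.8, 1.2, 0.1]
opening: 0.0598
```

Call:
{"op": "arm_command", "data": {"commands": [-50, 0, 0, 0, 70, -60, 0, 0, 0, 70, 0, 54, -21, 0, 70, 0, 54, -21, 0, 70, 0, 54, -21, 0, 70]}}

```text
clock: 14.3
tool_pos: [0.5322, 0.2149, 0.1378]
orientation: [-160.8, 87.5, 19.7]
force: [1.0, 1.1, -0.1]
opening: 0.0615
```

Call:
{"op": "arm_command", "data": {"commands": [0, 54, -21, 0, 70, 0, 54, -21, 0, 70, 0, 54, -21, 0, 70, 0, 54, -21, 0, 70, 0, 0, 0, 0, 70]}}

```text
clock: 14.92
tool_pos: [0.6217, -0.011, 0.139]
orientation: [-161.1, 87.4, 19.3]
force: [-0.8, 1.3, -0.1]
opening: 0.0613
```

```bash
python3 -c "
from h import *
st();to((665,-95.5,72))"
```

```text
t14.93 p [621.7 -11.  139. ] jaw deg -179.7 down [ 0.043  0.015 -0.999] F [-0.8  1.3 -0.1] open 61.3
to (665, -95.5, 72) shift [ 67.6  85.8 -39.9]
```

Call:
{"op": "arm_command", "data": {"commands": [0, 43, -20, 0, 70, 0, 35, -16, 0, 70, 0, 0, 0, 0, 70, 0, 0, 0, 0, 70]}}

```text
clock: 15.42
tool_pos: [0.6588, -0.0895, 0.139]
orientation: [-160.2, 87.4, 20.1]
force: [-0.2, 0.2, 0.1]
opening: 0.0612
```

```bash
python3 -c "
from h import *
st();to((665,-95.5,72))"
```

```text
t15.43 p [658.8 -89.5 139. ] jaw deg -179.6 down [ 0.042  0.015 -0.999] F [-0.2  0.2  0.1] open 61.2
to (665, -95.5, 72) shift [67.1  7.  -3.4]
```

Call:
{"op": "arm_command", "data": {"commands": [30, 5, -3, 0, 70, 20, 1, 0, 0, 70, 6, 0, 0, 0, 70, 0, 0, 0, 0, 70]}}

```text
clock: 15.92
tool_pos: [0.6641, -0.09, 0.0835]
orientation: [-160.6, 87.3, 20.0]
force: [-0.5, 0.5, 0.8]
opening: 0.0613
```

```bash
python3 -c "
from h import *
st();to((665,-95.5,72));s=snapshot('wrist')
hsv=cv2.cvtColor(s['frame'],cv2.COLOR_BGR2HSV);br=(hsv[...,0]<25)&(hsv[...,1]>90)&(hsv[...,2]>40)
for c,q in blobs(s,br,400,60000,(220,100,430,400)): print('used',c,q,ray(s,c,.074))"
```

```text
t15.93 p [664.1 -90.   83.5] jaw deg -179.4 down [ 0.044  0.016 -0.999] F [-0.5  0.5  0.8] open 61.3
to (665, -95.5, 72) shift [11.5  5.7 -0.3]
used [322.0396679  289.07730627] [ 279  250   87   79 5420] [ 0.66358519 -0.09710039  0.074     ]
```

Call:
{"op": "arm_command", "data": {"commands": [4, 5.5, 0, 0, 70, 4, 0, 0, 0, 70, 3, 0, 0, 0, 70]}}

```text
clock: 16.35
tool_pos: [0.666, -0.0953, 0.0745]
orientation: [-161.9, 87.1, 18.8]
force: [-0.2, 0.3, 0.2]
opening: 0.0613
```

```bash
python3 -c "
from h import *
st();to((665,-95.5,71.8))"
```

```text
t16.35 p [666.  -95.3  74.5] jaw deg -179.3 down [ 0.048  0.016 -0.999] F [-0.2  0.3  0.2] open 61.3
to (665, -95.5, 71.8) shift [2.7 0.3 1.2]
```

Call:
{"op": "arm_command", "data": {"commands": [2, 0, 1, 0, 70, 2, 0, 0, 0, 70, 1, 0, 0, 0, 70]}}

```text
clock: 16.73
tool_pos: [0.6651, -0.0954, 0.0719]
orientation: [-162.7, 87.1, 18.0]
force: [-2.8, 1.1, 6.8]
opening: 0.0613
```

```bash
python3 -c "
from h import *
st()"
```

```text
t16.73 p [665.1 -95.4  71.9] jaw deg -179.3 down [ 0.048  0.016 -0.999] F [-2.8  1.1  6.8] open 61.3
```

Call:
{"op": "arm_command", "data": {"commands": [2, 0, 0, 0, 70, 2, 0, 0, 0, 70, 2, 0, 0, 0, 70]}}

```text
clock: 17.1
tool_pos: [0.6651, -0.0953, 0.0718]
orientation: [-164.5, 87.0, 16.3]
force: [-6.6, 2.1, 14.5]
opening: 0.0613
```

```bash
python3 -c "
from h import *
st()"
```

```text
t17.10 p [665.1 -95.3  71.8] jaw deg -179.2 down [ 0.05   0.015 -0.999] F [-6.6  2.1 14.5] open 61.3
```

Call:
{"op": "arm_command", "data": {"commands": [-0.5, 0, 0, 0, 70, 0, 0, 0, 0, 40, 0, 0, 0, 0, 0, 0, 0, 0, 0, 0, 0, 0, 0, 0, 0]}}

```text
clock: 17.73
tool_pos: [0.6575, -0.0968, 0.0737]
orientation: [-161.6, 87.8, 19.2]
force: [-15.8, 1.1, 19.0]
opening: 0.0288
```

Call:
{"op": "arm_command", "data": {"commands": [-10, 0, 0, 0, 0, -20, 0, 0, 0, 0, -30, 0, 0, 0, 0, -5, 0, 0, 0, 0]}}

```text
clock: 18.23
tool_pos: [0.6499, -0.0985, 0.1373]
orientation: [-154.8, 88.4, 25.9]
force: [-0.5, 0.4, -0.1]
opening: 0.0006
```

```bash
python3 -c "
from h import *
st();to((465,420,130));s=snapshot('wrist')
hsv=cv2.cvtColor(s['frame'],cv2.COLOR_BGR2HSV);br=(hsv[...,0]<25)&(hsv[...,1]>90)&(hsv[...,2]>40)
for c,q in blobs(s,br,400,60000,(220,100,430,400)): print('used',c,q)"
```

```text
t18.23 p [649.9 -98.5 137.3] jaw deg -179.3 down [ 0.025  0.012 -1.   ] F [-0.5  0.4 -0.1] open 0.6
to (465, 420, 130) shift [   9.  -520.7  178.8]
used [296.73664825 260.70595457] [ 264  230   67   62 3258]
used [301.30645161 365.47004608] [298 331   8  69 434]
used [336.16705882 365.84      ] [332 331   8  69 425]
```

The grip slipped over the disc. I'll reopen and look.

Call:
{"op": "arm_command", "data": {"commands": [0, 0, 0, 0, 70, 0, 0, 0, 0, 70, 0, 0, 0, 0, 70]}}

```text
clock: 18.65
tool_pos: [0.6482, -0.0984, 0.1339]
orientation: [-148.9, 88.6, 31.7]
force: [0.5, 0.3, -0.8]
opening: 0.0249
```

```bash
python3 -c "
from h import *
st();s=snapshot('wrist');crop(s,'w4.png',160,120,560,420,1.5)
hsv=cv2.cvtColor(s['frame'],cv2.COLOR_BGR2HSV);br=(hsv[...,0]<25)&(hsv[...,1]>90)&(hsv[...,2]>40)
for c,q in blobs(s,br,400,60000,(220,100,430,400)): print('used',c,q,ray(s,c,.074))
look()"
```

```text
t18.65 p [648.2 -98.4 133.9] jaw deg -179.3 down [ 0.02   0.012 -1.   ] F [ 0.5  0.3 -0.8] open 24.9
used [292.61909037 262.63076002] [ 259  232   68   63 3342] [ 0.66443202 -0.09790089  0.074     ]
used [243.19268636 365.87341772] [237 330  16  70 711] [ 0.69504403 -0.02992269  0.074     ]
used [394.42039106 366.27374302] [385 330  17  70 716] [ 0.60344734 -0.03212935  0.074     ]
brown [135.8 283.1] 239 [505.5 396.4  10. ]
brown [164.1 297.5] 185 [476.4 335.6  10. ]
bench [335.5 329.1] 603 [417.3 -26.9   6. ]
bench [505.2 344.6] 208 [ 391.6 -386.7    6. ]
```

View pics/w4.png

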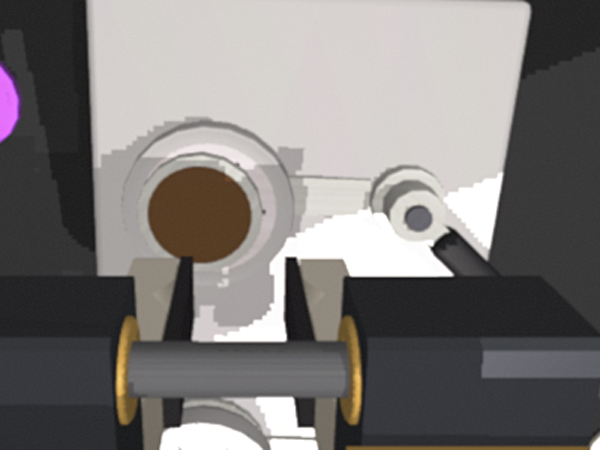

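The disc is still in the right head at about (664.5,-97.5), and the tilt has dropped to 1.1°. I'll try again.

Call:
{"op": "arm_command", "data": {"commands": [20, -0.5, -10, 0, 70, 20, 0, -7, 0, 70, 9, 0, 0, 0, 70, 0, 0, 0, 0, 70]}}

```text
clock: 19.25
tool_pos: [0.6666, -0.0971, 0.0805]
orientation: [-145.8, 88.8, 34.9]
force: [0.2, 0.2, -0.7]
opening: 0.0609
```

```bash
python3 -c "
from h import *
st();to((665,-97,71.5))"
```

```text
t19.25 p [666.6 -97.1  80.5] jaw deg -179.4 down [ 0.017  0.012 -1.   ] F [ 0.2  0.2 -0.7] open 60.9
to (665, -97, 71.5) shift [ 8.9 -0.   1.8]
```

Call:
{"op": "arm_command", "data": {"commands": [5, 0, 1.5, 0, 70, 3, 0, 0, 0, 70, 1, 0, 0, 0, 70]}}

```text
clock: 19.62
tool_pos: [0.6654, -0.097, 0.0718]
orientation: [-147.6, 88.7, 33.0]
force: [0.3, -0.8, -0.2]
opening: 0.0616
```

```bash
python3 -c "
from h import *
st()"
```

```text
t19.62 p [665.4 -97.   71.8] jaw deg -179.3 down [ 0.019  0.012 -1.   ] F [ 0.3 -0.8 -0.2] open 61.6
```

Call:
{"op": "arm_command", "data": {"commands": [0.6, 0, 0, 0, 40, 0, 0, 0, 0, 0, 0, 0, 0, 0, 0, 0, 0, 0, 0, 0, -10, 0, 0, 0, 0]}}

```text
clock: 20.25
tool_pos: [0.6641, -0.0972, 0.0813]
orientation: [-144.4, 88.8, 36.2]
force: [-0.1, -0.2, -0.8]
opening: 0.0446
```

Call:
{"op": "arm_command", "data": {"commands": [-30, 0, 0, 0, 0, -25, 0, 0, 0, 0, 0, 0, 0, 0, 0]}}

```text
clock: 20.62
tool_pos: [0.6652, -0.0979, 0.1409]
orientation: [-151.5, 88.6, 29.2]
force: [-0.2, 0.3, -0.6]
opening: 0.0448
```

```bash
python3 -c "
from h import *
st();to((465,418,130))"
```

```text
t20.62 p [665.2 -97.9 140.9] jaw deg -179.3 down [ 0.021  0.012 -1.   ] F [-0.2  0.3 -0.6] open 44.8
to (465, 418, 130) shift [  12.7 -518.2  194.3]
```

Call:
{"op": "arm_command", "data": {"commands": [0, -56, 21, 0, 0, 0, -56, 21, 0, 0, 0, -56, 21, 0, 0, 0, -56, 21, 0, 0, 0, -56, 21, 0, 0]}}

```text
clock: 21.25
tool_pos: [0.5563, 0.1849, 0.1407]
orientation: [-152.6, 88.5, 27.7]
force: [1.0, -0.1, -0.6]
opening: 0.0446
```

Call:
{"op": "arm_command", "data": {"commands": [0, -56, 21, 0, 0, 0, -56, 21, 0, 0, 0, -56, 21, 0, 0, 0, -56, 21, 0, 0, 0, 0, 0, 0, 0]}}

```text
clock: 21.88
tool_pos: [0.4658, 0.4198, 0.1407]
orientation: [-150.6, 88.4, 29.9]
force: [0.9, -0.7, -1.2]
opening: 0.0446
```

```bash
python3 -c "
from h import *
st();to((463,412,24))"
```

```text
t21.88 p [465.8 419.8 140.7] jaw deg -179.5 down [ 0.025  0.014 -1.   ] F [ 0.9 -0.7 -1.2] open 44.6
to (463, 412, 24) shift [116.5   9.4   5.8]
```

Call:
{"op": "arm_command", "data": {"commands": [50, 8, 5, 0, 0, 45, 0, 0, 0, 0, 14, 0, 0, 0, 0, 0, 0, 0, 0, 0]}}

```text
clock: 22.38
tool_pos: [0.4642, 0.4141, 0.0299]
orientation: [-149.2, 88.2, 31.5]
force: [0.8, -0.5, -0.0]
opening: 0.0447
```

```bash
python3 -c "
from h import *
st()"
```

```text
t22.38 p [464.2 414.1  29.9] jaw deg -179.4 down [ 0.026  0.016 -1.   ] F [ 0.8 -0.5 -0. ] open 44.7
```

Call:
{"op": "arm_command", "data": {"commands": [8, 0, 0, 0, 0, 0, 0, 0, 0, 60, 0, 0, 0, 0, 68, 0, 0, 0, 0, 70, -50, 0, 0, 0, 70]}}

```text
clock: 23.0
tool_pos: [0.4635, 0.4131, 0.0733]
orientation: [-149.3, 88.2, 31.3]
force: [0.7, 0.3, -0.5]
opening: 0.0613
```

Call:
{"op": "arm_command", "data": {"commands": [-50, 0, 0, 0, 70, 0, 45, 18, 0, 70, 0, 45, 18, 0, 70, 0, 45, 18, 0, 70, 0, 45, 18, 0, 70]}}

```text
clock: 23.62
tool_pos: [0.3935, 0.2324, 0.1249]
orientation: [-143.6, 87.5, 37.2]
force: [0.3, 0.1, 0.7]
opening: 0.0611
```

Call:
{"op": "arm_command", "data": {"commands": [0, 0, 0, 0, 70, 0, 0, 0, 0, 70]}}

```text
clock: 23.88
tool_pos: [0.3925, 0.23, 0.1262]
orientation: [-142.2, 87.4, 38.5]
force: [0.1, 0.8, -0.6]
opening: 0.0613
```

```bash
python3 -c "
from h import *
st();to((386,229.5,3));s=snapshot('wrist');cv2.imwrite('pics/w5.png',s['frame']);print(proj(s,(.386,.2295,.006)));look()"
```

```text
t23.88 p [392.5 230.  126.2] jaw deg -179.3 down [ 0.036  0.029 -0.999] F [ 0.1  0.8 -0.6] open 61.3
to (386, 229.5, 3) shift [122.8   3.9  10.9]
[335.29452896 227.4454863 ]
brown [135.8 283.1] 239 [505.5 396.4  10. ]
brown [163.6 297. ] 167 [477.5 336.7  10. ]
brown [125.  302.6] 238 [464.3 417.   10. ]
brown [249.5 325.3] 158 [427.8 146.8  74. ]
bench [287. 326.] 279 [421.7  75.6   6. ]
bench [334.5 329.3] 656 [416.9 -24.8   6. ]
bench [217.4 342.3] 218 [385. 221.   6.]
bench [427.3 345.2] 394 [ 387.4 -221.5    6. ]
bench [504.4 344.8] 223 [ 391.3 -385.     6. ]
```

View pics/w5.png

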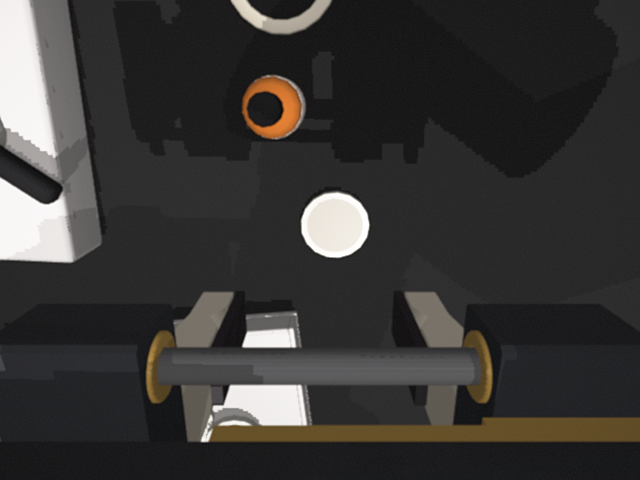

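All three used discs are in the tray at (136,283), (164,297) and (125,303). Clean1 hasn't moved, at (335,224) in the wrist view. Descending on it.

Call:
{"op": "arm_command", "data": {"commands": [50, 2, 5, 0, 70, 40, 2, 5, 0, 70, 12, 0, 0, 0, 70, 0, 0, 0, 0, 70]}}

```text
clock: 24.48
tool_pos: [0.3882, 0.2335, 0.021]
orientation: [-142.2, 87.3, 38.7]
force: [-0.5, -0.4, 0.1]
opening: 0.0611
```

```bash
python3 -c "
from h import *
st();to((386,229.5,2.5))"
```

```text
t24.48 p [388.2 233.5  21. ] jaw deg -179.2 down [ 0.037  0.03  -0.999] F [-0.5 -0.4  0.1] open 61.1
to (386, 229.5, 2.5) shift [18.3  4.5  2.9]
```

Call:
{"op": "arm_command", "data": {"commands": [10, 4, 2.5, 0, 70, 6, 0, 0, 0, 70, 2, 0, 0, 0, 70]}}

```text
clock: 24.85
tool_pos: [0.3872, 0.2313, 0.0028]
orientation: [-141.6, 87.1, 39.3]
force: [-0.5, -0.2, 0.3]
opening: 0.0615
```

```bash
python3 -c "
from h import *
st();to((386,229.5,2.5))"
```

```text
t24.85 p [387.2 231.3   2.8] jaw deg -179.2 down [ 0.039  0.032 -0.999] F [-0.5 -0.2  0.3] open 61.5
to (386, 229.5, 2.5) shift [0.2 1.8 1.3]
```

Call:
{"op": "arm_command", "data": {"commands": [0.5, 1.5, 1, 0, 70, 0, 0, 0, 0, 40, 0, 0, 0, 0, 0, 0, 0, 0, 0, 0, 0, 0, 0, 0, 0]}}

```text
clock: 25.48
tool_pos: [0.3866, 0.2302, 0.003]
orientation: [-141.0, 87.0, 39.9]
force: [-0.1, -0.5, -0.3]
opening: 0.0446
```

Call:
{"op": "arm_command", "data": {"commands": [-15, 0, 0, 0, 0, -50, 0, 0, 0, 0, -60, 0, 0, 0, 0, -10, 0, 0, 0, 0, 0, 0, 0, 0, 0]}}

```text
clock: 26.1
tool_pos: [0.3806, 0.2249, 0.141]
orientation: [-141.6, 87.2, 39.3]
force: [0.5, 0.1, -1.7]
opening: 0.045
```

```bash
python3 -c "
from h import *
st();to((666.5,162,140))"
```

```text
t26.10 p [380.6 224.9 141. ] jaw deg -179.2 down [ 0.038  0.031 -0.999] F [ 0.5  0.1 -1.7] open 45.0
to (666.5, 162, 140) shift [  10.    67.4 -284.7]
```

Call:
{"op": "arm_command", "data": {"commands": [0, 13, -55, 0, 0, 0, 13, -55, 0, 0, 0, 13, -55, 0, 0, 0, 13, -55, 0, 0, 0, 13, -50, 0, 0]}}

```text
clock: 26.72
tool_pos: [0.654, 0.163, 0.1393]
orientation: [-137.3, 87.8, 43.9]
force: [0.2, 1.2, 0.3]
opening: 0.0451
```

Call:
{"op": "arm_command", "data": {"commands": [0, 0, 0, 0, 0, 0, 0, 0, 0, 0]}}

```text
clock: 26.98
tool_pos: [0.6549, 0.1604, 0.1322]
orientation: [-132.8, 88.3, 48.2]
force: [-1.3, -0.4, -0.1]
opening: 0.0455
```

```bash
python3 -c "
from h import *
st();to((666.5,162,72))"
```

```text
t26.98 p [654.9 160.4 132.2] jaw deg -179.0 down [ 0.02   0.023 -1.   ] F [-1.3 -0.4 -0.1] open 45.5
to (666.5, 162, 72) shift [ 60.5  -0.  -10.4]
```

```bash
python3 -c "
from h import *
s=snapshot('wrist');r,p,o=R();print(p);a=proj(s,(.6665,.162,.068));print(a,proj(s,p));crop(s,'w6.png',220,160,420,360,3)
np.save('w6.npy',s,allow_pickle=True)"
```

```text
[0.65462431 0.16058163 0.13228378]
[301.46252179 260.51213825] [320.42000073 314.76608343]
```

View pics/w6.png

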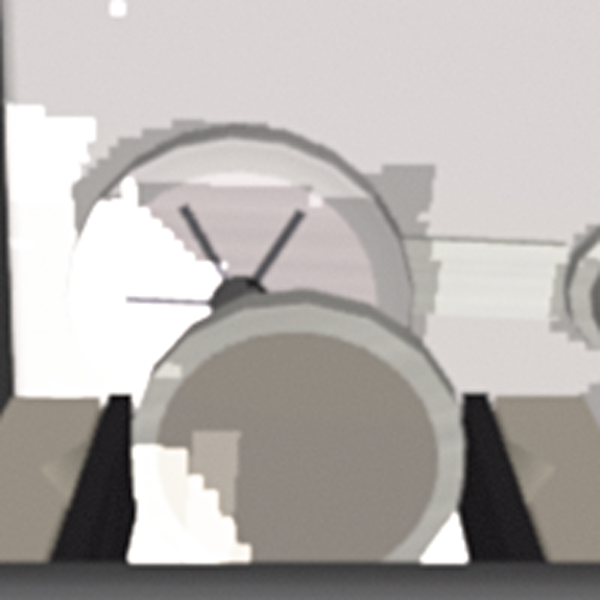

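The drain hole, which marks the seat centre, is at about (299,260) in the wrist view. That puts the seat at (667,162), within about 1 mm of my estimate. The clean disc is centred in the jaws.

Call:
{"op": "arm_command", "data": {"commands": [20, 0, -6, 0, 0, 20, 0, -5, 0, 0, 8, 0, 0, 0, 0, 0, 0, 0, 0, 0]}}

```text
clock: 27.52
tool_pos: [0.6645, 0.1631, 0.0805]
orientation: [-130.7, 88.4, 50.5]
force: [-0.2, -0.2, 0.6]
opening: 0.045
```

```bash
python3 -c "
from h import *
st();to((667.2,162,72))"
```

```text
t27.52 p [664.5 163.1  80.5] jaw deg -178.8 down [ 0.018  0.022 -1.   ] F [-0.2 -0.2  0.6] open 45.0
to (667.2, 162, 72) shift [ 8.6  1.3 -2.5]
```

Call:
{"op": "arm_command", "data": {"commands": [3, 1, -2.5, 0, 0, 3, 0, 0, 0, 0, 2, 0, 0, 0, 0, 0, 0, 0, 0, 0]}}

```text
clock: 28.02
tool_pos: [0.668, 0.1627, 0.0738]
orientation: [-132.9, 88.2, 48.3]
force: [-0.8, 0.2, -0.2]
opening: 0.0448
```

```bash
python3 -c "
from h import *
st();to((667.2,162,72))"
```

```text
t28.02 p [668.  162.7  73.8] jaw deg -178.8 down [ 0.021  0.023 -1.   ] F [-0.8  0.2 -0.2] open 44.8
to (667.2, 162, 72) shift [1.7 0.8 0.9]
```

Call:
{"op": "arm_command", "data": {"commands": [1.5, 0.6, 0.8, 0, 0, 1, 0, 0, 0, 0, 0, 0, 0, 0, 60, 0, 0, 0, 0, 70, 0, 0, 0, 0, 70]}}

```text
clock: 28.65
tool_pos: [0.6676, 0.1623, 0.0718]
orientation: [-133.9, 88.2, 47.4]
force: [-0.2, 0.5, 0.6]
opening: 0.0605
```

Call:
{"op": "arm_command", "data": {"commands": [-30, 0, 0, 0, 70, -40, 0, 0, 0, 70, 0, 0, 0, 0, 70]}}

```text
clock: 29.02
tool_pos: [0.666, 0.1605, 0.1433]
orientation: [-133.9, 88.2, 47.4]
force: [-0.1, 0.8, 0.7]
opening: 0.0609
```

```bash
python3 -c "
from h import *
st();s=snapshot('wrist');crop(s,'w7.png',200,120,440,300,3);print(proj(s,(.6672,.162,.074)));to((387.5,-221.5,140))"
```

```text
t29.02 p [666.  160.5 143.3] jaw deg -178.8 down [ 0.021  0.023 -1.   ] F [-0.1  0.8  0.7] open 60.9
[320.15854222 257.68916913]
to (387.5, -221.5, 140) shift [-12.2 375.6 285.2]
```

View pics/w7.png

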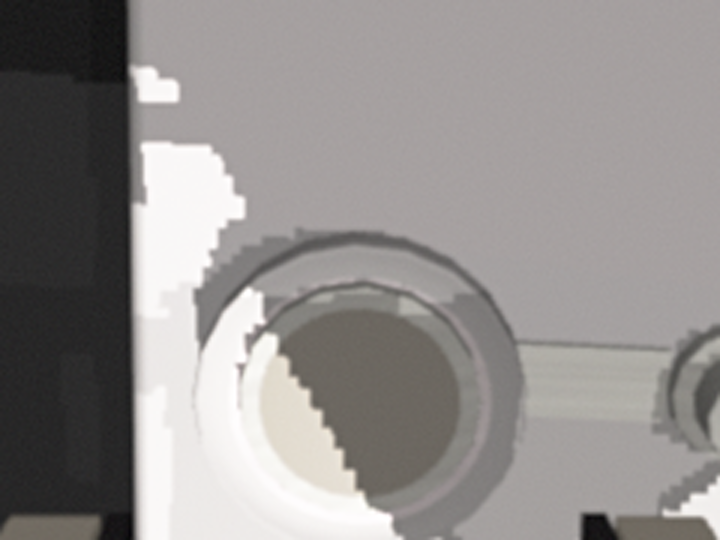

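Clean1 lies flat and centred in the left head. Next is clean2.

Call:
{"op": "arm_command", "data": {"commands": [0, 46, 35, 0, 70, 0, 46, 35, 0, 70, 0, 46, 35, 0, 70, 0, 46, 35, 0, 70, 0, 46, 35, 0, 70]}}

```text
clock: 29.7
tool_pos: [0.4892, -0.0773, 0.1279]
orientation: [-122.2, 88.6, 59.3]
force: [1.2, -1.5, 0.3]
opening: 0.061
```

Call:
{"op": "arm_command", "data": {"commands": [0, 46, 35, 0, 70, 0, 46, 35, 0, 70, 0, 40, 30, 0, 70, 0, 0, 0, 0, 70, 0, 0, 0, 0, 70]}}

```text
clock: 30.32
tool_pos: [0.3839, -0.2172, 0.121]
orientation: [-111.1, 88.7, 70.1]
force: [0.8, 0.2, 0.4]
opening: 0.0614
```

```bash
python3 -c "
from h import *
st();to((387.5,-221.5,3));look();s=snapshot('wrist');print(proj(s,(.3875,-.2215,.006)));np.save('w.npy',s['frame'])
m=s['frame'].min(2)>90
for c,q in blobs(s,m,800,9000,(150,100,500,330)):print(c,q,ray(s,c,.006)*1000)"
```

```text
t30.32 p [ 383.9 -217.2  121. ] jaw deg -178.8 down [ 0.008  0.021 -1.   ] F [0.8 0.2 0.4] open 61.4
to (387.5, -221.5, 3) shift [117.9   6.9  -2.6]
brown [135.8 283.1] 239 [505.5 396.4  10. ]
brown [164.1 297.5] 185 [476.4 335.6  10. ]
brown [125.  302.5] 237 [464.3 417.1  10. ]
brown [249.6 325.2] 153 [427.9 146.7  74. ]
bench [286.8 326.3] 329 [421.1  76.    6. ]
bench [334.7 327.3] 557 [420.9 -25.1   6. ]
bench [504.  344.4] 218 [ 392.2 -384.2    6. ]
bench [419.  380.2] 301 [ 314.5 -204.1    6. ]
[315.80640853 224.78105809]
[198.21213569 309.67654085] [ 150  291   85   39 2093] [ 471.79499208 -154.91543543    6.        ]
```

```bash
python3 -c "
from h import *
f=np.load('w.npy');s=snapshot('top')
cv2.imwrite('pics/m.png',np.hstack([cv2.resize(f,(400,300)),cv2.resize(s['frame'][250:430,330:570],(400,300))]))"
```

```text
(no output)
```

View pics/m.png

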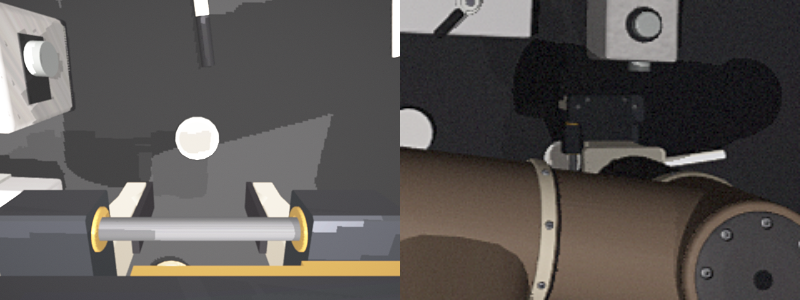

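Clean2 is in place at wrist (315,221), and the stray top blob was part of the arm. Descending.

Call:
{"op": "arm_command", "data": {"commands": [50, 4, -3, 0, 70, 40, 3, 0, 0, 70, 10, 0, 0, 0, 70, 0, 0, 0, 0, 70]}}

```text
clock: 30.98
tool_pos: [0.3934, -0.2191, 0.0202]
orientation: [-121.6, 88.7, 60.1]
force: [1.2, -0.4, 0.3]
opening: 0.0616
```

```bash
python3 -c "
from h import *
st();to((387.5,-222.5,3))"
```

```text
t30.98 p [ 393.4 -219.1   20.2] jaw deg -178.3 down [ 0.012  0.02  -1.   ] F [ 1.2 -0.4  0.3] open 61.6
to (387.5, -222.5, 3) shift [17.   3.5  6.2]
```

Call:
{"op": "arm_command", "data": {"commands": [8, 3.3, 6, 0, 70, 5, 0, 0, 0, 70, 2.5, 0, 0, 0, 70]}}

```text
clock: 31.35
tool_pos: [0.3896, -0.2224, 0.0064]
orientation: [-132.5, 88.5, 49.3]
force: [-0.5, 0.6, -0.5]
opening: 0.0611
```

```bash
python3 -c "
from h import *
st();to((387.5,-222.5,3))"
```

```text
t31.35 p [ 389.6 -222.4    6.4] jaw deg -178.2 down [ 0.017  0.02  -1.   ] F [-0.5  0.6 -0.5] open 61.1
to (387.5, -222.5, 3) shift [3.3 0.1 2.2]
```

Call:
{"op": "arm_command", "data": {"commands": [3.5, 0, 2, 0, 70, 0.5, 0, 0, 0, 70]}}

```text
clock: 31.6
tool_pos: [0.3879, -0.2225, 0.0025]
orientation: [-134.3, 88.5, 47.5]
force: [1.2, -0.1, -0.4]
opening: 0.0611
```

Call:
{"op": "arm_command", "data": {"commands": [0, 0, 0, 0, 40, 0, 0, 0, 0, 0, 0, 0, 0, 0, 0, 0, 0, 0, 0, 0]}}

```text
clock: 32.1
tool_pos: [0.388, -0.2226, 0.0027]
orientation: [-134.7, 88.5, 47.0]
force: [0.9, -0.2, -0.2]
opening: 0.0449
```

Call:
{"op": "arm_command", "data": {"commands": [-15, 0, 0, 0, 0, -50, 0, 0, 0, 0, -60, 0, 0, 0, 0, -10, 0, 0, 0, 0, 0, 0, 0, 0, 0]}}

```text
clock: 32.72
tool_pos: [0.3847, -0.2251, 0.1409]
orientation: [-130.0, 88.6, 51.8]
force: [-0.6, 0.7, -0.6]
opening: 0.0447
```

```bash
python3 -c "
from h import *
st();to((666,32.5,135))"
```

```text
t32.73 p [ 384.7 -225.1  140.9] jaw deg -178.2 down [ 0.015  0.02  -1.   ] F [-0.6  0.7 -0.6] open 44.7
to (666, 32.5, 135) shift [  15.3 -248.7 -289. ]
```

Call:
{"op": "arm_command", "data": {"commands": [0, -35, -40, 0, 0, 0, -35, -40, 0, 0, 0, -35, -40, 0, 0, 0, -35, -40, 0, 0, 0, -35, -40, 0, 0]}}

```text
clock: 33.35
tool_pos: [0.5787, -0.0412, 0.1391]
orientation: [-104.0, 88.9, 77.4]
force: [0.1, -0.5, 0.2]
opening: 0.0451
```

Call:
{"op": "arm_command", "data": {"commands": [0, -35, -40, 0, 0, 0, -25, -28, 0, 0, 0, 0, 0, 0, 0, 0, 0, 0, 0, 0]}}

```text
clock: 33.85
tool_pos: [0.6454, 0.0249, 0.1298]
orientation: [-61.5, 89.0, 120.0]
force: [-0.4, -0.2, -0.4]
opening: 0.045
```

```bash
python3 -c "
from h import *
st();to((666,32.5,72));s=snapshot('wrist');r,p,o=R();print(proj(s,(.666,.0325,.068)),proj(s,p));crop(s,'w8.png',220,160,420,360,3)"
```

```text
t33.85 p [645.4  24.9 129.8] jaw deg -178.5 down [-0.009  0.016 -1.   ] F [-0.4 -0.2 -0.4] open 45.0
to (666, 32.5, 72) shift [ 57.7  -6.1 -21.3]
[281.98936437 272.35805577] [320.07027836 314.12129188]
```

View pics/w8.png

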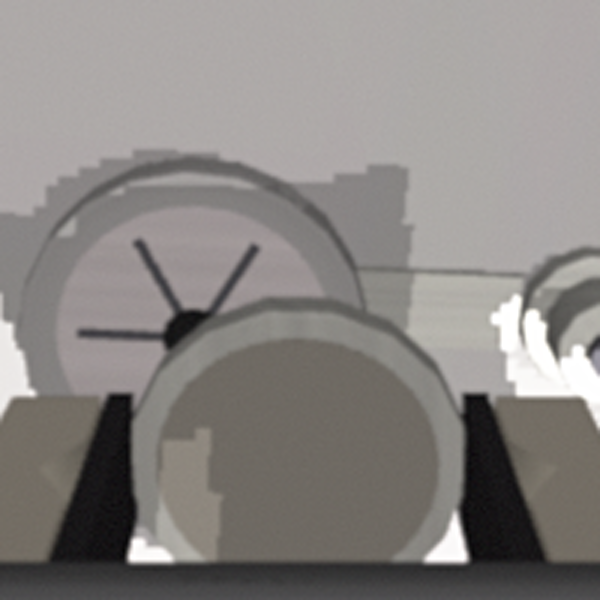

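The middle head's drain hole is at (283,272), which matches the prediction. Lowering.

Call:
{"op": "arm_command", "data": {"commands": [20, -3, -11, 0, 0, 20, -3, -9, 0, 0, 5, 0, 0, 0, 0, 0, 0, 0, 0, 0]}}

```text
clock: 34.4
tool_pos: [0.664, 0.0303, 0.0808]
orientation: [-55.4, 88.9, 126.0]
force: [-0.8, 0.2, -0.3]
opening: 0.045
```

```bash
python3 -c "
from h import *
st();to((665.3,32.5,72))"
```

```text
t34.40 p [664.   30.3  80.8] jaw deg -178.6 down [-0.011  0.015 -1.   ] F [-0.8  0.2 -0.3] open 45.0
to (665.3, 32.5, 72) shift [ 8.8 -2.  -1.5]
```

Call:
{"op": "arm_command", "data": {"commands": [3, -1.8, -1, 0, 0, 3, 0, 0, 0, 0, 2, 0, 0, 0, 0, 0, 0, 0, 0, 0]}}

```text
clock: 34.9
tool_pos: [0.6653, 0.0324, 0.074]
orientation: [-62.1, 88.9, 119.3]
force: [0.5, -0.2, -0.7]
opening: 0.0453
```

```bash
python3 -c "
from h import *
st();to((665.3,32.5,71.5))"
```

```text
t34.90 p [665.3  32.4  74. ] jaw deg -178.6 down [-0.009  0.016 -1.   ] F [ 0.5 -0.2 -0.7] open 45.3
to (665.3, 32.5, 71.5) shift [ 2.5 -0.   0. ]
```

Call:
{"op": "arm_command", "data": {"commands": [2, 0, 0, 0, 0, 0.7, 0, 0, 0, 0, 0, 0, 0, 0, 60, 0, 0, 0, 0, 70, 0, 0, 0, 0, 70]}}

```text
clock: 35.52
tool_pos: [0.6657, 0.0325, 0.0717]
orientation: [-65.4, 89.0, 116.0]
force: [0.2, 0.1, 0.5]
opening: 0.0603
```

Call:
{"op": "arm_command", "data": {"commands": [-30, 0, 0, 0, 70, -40, 0, 0, 0, 70, 0, 0, 0, 0, 70]}}

```text
clock: 35.9
tool_pos: [0.6662, 0.0312, 0.1433]
orientation: [-61.8, 89.0, 119.6]
force: [-0.1, -0.2, -0.4]
opening: 0.0613
```

```bash
python3 -c "
from h import *
st();s=snapshot('wrist');crop(s,'w9.png',200,120,440,300,3);to((534.5,96,120),(534.5,96,56))"
```

```text
t35.90 p [666.2  31.2 143.3] jaw deg -178.6 down [-0.009  0.016 -1.   ] F [-0.1 -0.2 -0.4] open 61.3
to (534.5, 96, 120) shift [ 23.7 -67.7 128.5]
to (534.5, 96, 56) shift [64.   1.  -0.7]
```

View pics/w9.png

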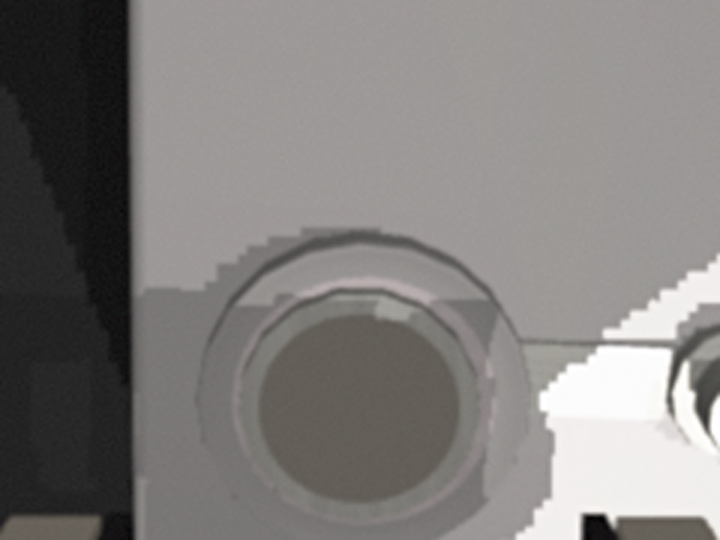

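Clean2 is seated and centred in the middle head. Next I'll close the gripper and open the middle valve.

Call:
{"op": "arm_command", "data": {"commands": [0, -22, 42, 0, 0, 0, -22, 42, 0, 0, 0, -22, 42, 0, 0, 20, 0, 0, 0, 0, 0, 0, 0, 0, 0]}}

```text
clock: 36.58
tool_pos: [0.5309, 0.095, 0.119]
orientation: [-39.5, 88.7, 141.8]
force: [-0.1, 0.4, -0.1]
opening: 0.017
```

```bash
python3 -c "
from h import *
st();to((534.5,97,56))"
```

```text
t36.58 p [530.9  95.  119. ] jaw deg -178.7 down [-0.018  0.014 -1.   ] F [-0.1  0.4 -0.1] open 17.0
to (534.5, 97, 56) shift [63.  -1.1 -4.8]
```

Call:
{"op": "arm_command", "data": {"commands": [30, -1, -4, 0, 0, 24, 0, 0, 0, 0, 7, 0, 0, 0, 0, 0, 0, 0, 0, 0]}}

```text
clock: 37.08
tool_pos: [0.5362, 0.0966, 0.0578]
orientation: [-41.0, 88.8, 140.2]
force: [-0.5, -0.4, -0.1]
opening: 0.0005
```

```bash
python3 -c "
from h import *
st();to((534.5,97,56))"
```

```text
t37.08 p [536.2  96.6  57.8] jaw deg -178.7 down [-0.016  0.014 -1.   ] F [-0.5 -0.4 -0.1] open 0.5
to (534.5, 97, 56) shift [ 1.8 -0.4  1.6]
```

Call:
{"op": "arm_command", "data": {"commands": [1, 10, 1, 0, 0, 0, 10, 0, 0, 0, 0, 10, 0, 0, 0, 0, 8, 0, 0, 0]}}

```text
clock: 37.58
tool_pos: [0.5311, 0.0628, 0.0576]
orientation: [-47.8, 88.2, 133.3]
force: [-3.8, 4.2, -0.5]
opening: 0.0002
```

```bash
python3 -c "
from h import *
st()"
```

```text
t37.58 p [531.1  62.8  57.6] jaw deg -178.8 down [-0.021  0.023 -1.   ] F [-3.8  4.2 -0.5] open 0.2
```

Call:
{"op": "arm_command", "data": {"commands": [1, 6, -1, 0, 0, 0, 5, 0, 0, 0, 0, 4, 0, 0, 0]}}

```text
clock: 37.95
tool_pos: [0.5305, 0.0524, 0.0579]
orientation: [-59.5, 87.7, 121.5]
force: [-7.5, 33.5, -6.5]
opening: 0.0003
```

```bash
python3 -c "
from h import *
st()"
```

```text
t37.95 p [530.5  52.4  57.9] jaw deg -179.0 down [-0.021  0.034 -0.999] F [-7.5 33.5 -6.5] open 0.3
```

The force peaks at 33 N, so the valve is at its stop. I'll back off and go to the left valve.

Call:
{"op": "arm_command", "data": {"commands": [0, -15, 0, 0, 0, -40, -5, 0, 0, 0, 0, -55, -2, 0, 0, 0, -55, -2, 0, 0, 0, -44, -2, 0, 0]}}

```text
clock: 38.58
tool_pos: [0.5369, 0.2272, 0.1108]
orientation: [-70.5, 87.7, 110.2]
force: [1.6, -0.6, 0.8]
opening: 0.0006
```

Call:
{"op": "arm_command", "data": {"commands": [0, 0, 0, 0, 0, 0, 0, 0, 0, 0]}}

```text
clock: 38.83
tool_pos: [0.5375, 0.2297, 0.1123]
orientation: [-74.0, 87.7, 106.9]
force: [0.1, -0.3, -1.1]
opening: 0.0003
```

```bash
python3 -c "
from h import *
st();to((538,227,57));s=snapshot('top');crop(s,'t3.png',195,180,435,340,3)"
```

```text
t38.83 p [537.5 229.7 112.3] jaw deg -179.1 down [-0.012  0.038 -0.999] F [ 0.1 -0.3 -1.1] open 0.3
to (538, 227, 57) shift [55.2  4.9 -1.1]
```

View pics/t3.png

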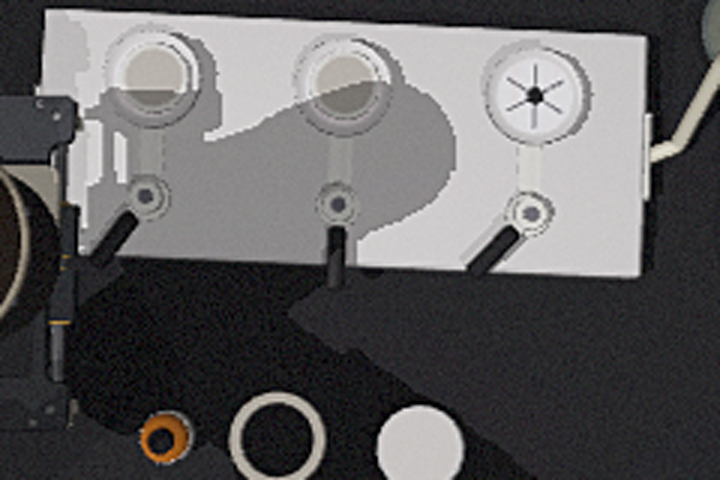

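The middle valve points straight out, from (338,205) to (337,285) in the crop. Both clean discs are seated and the right head is empty. Next, push the left valve open.

Call:
{"op": "arm_command", "data": {"commands": [30, 2, 0, 0, 0, 20, 0, 0, 0, 0, 2, 0, 0, 0, 0, 0, 0, 0, 0, 0]}}

```text
clock: 39.38
tool_pos: [0.5383, 0.2258, 0.0613]
orientation: [-77.5, 87.7, 103.1]
force: [-0.2, 0.8, -0.5]
opening: 0.0004
```

```bash
python3 -c "
from h import *
st()"
```

```text
t39.38 p [538.3 225.8  61.3] jaw deg -179.4 down [-0.009  0.039 -0.999] F [-0.2  0.8 -0.5] open 0.4
```

Call:
{"op": "arm_command", "data": {"commands": [3, 8, 0, 0, 0, 1, 10, 0, 0, 0, 0, 10, 0, 0, 0, 0, 8, 0, 0, 0, 0, 5, 0, 0, 0]}}

```text
clock: 40.0
tool_pos: [0.5339, 0.1865, 0.0571]
orientation: [-74.4, 87.2, 106.1]
force: [-6.2, 5.1, 3.1]
opening: 0.0004
```

```bash
python3 -c "
from h import *
st()"
```

```text
t40.00 p [533.9 186.5  57.1] jaw deg -179.5 down [-0.014  0.047 -0.999] F [-6.2  5.1  3.1] open 0.4
```

Call:
{"op": "arm_command", "data": {"commands": [0, 5, -1, 0, 0, 0, 4, 0, 0, 0, 0, 3, 0, 0, 0]}}

```text
clock: 40.38
tool_pos: [0.5336, 0.1834, 0.0577]
orientation: [-81.1, 86.3, 99.3]
force: [-4.0, 16.5, -5.8]
opening: 0.0003
```

```bash
python3 -c "
from h import *
st()"
```

```text
t40.38 p [533.6 183.4  57.7] jaw deg -179.6 down [-0.011  0.064 -0.998] F [-4.  16.5 -5.8] open 0.3
```

Call:
{"op": "arm_command", "data": {"commands": [0, 5, 0, 0, 0, 0, 5, 0, 0, 0]}}

```text
clock: 40.62
tool_pos: [0.5338, 0.1831, 0.0578]
orientation: [-86.2, 85.4, 94.2]
force: [-9.6, 28.6, -3.9]
opening: 0.0006
```

```bash
python3 -c "
from h import *
st()"
```

```text
t40.62 p [533.8 183.1  57.8] jaw deg -179.6 down [-0.006  0.079 -0.997] F [-9.6 28.6 -3.9] open 0.6
```

Call:
{"op": "arm_command", "data": {"commands": [0, -12, 0, 0, 0, -50, 0, 5, 0, 0, 0, 55, 6, 0, 0, 0, 55, 6, 0, 0, 0, 55, 6, 0, 0]}}

```text
clock: 41.25
tool_pos: [0.5136, 0.0256, 0.0992]
orientation: [-90.1, 85.4, 90.7]
force: [0.9, -0.5, 0.8]
opening: 0.0005
```

Call:
{"op": "arm_command", "data": {"commands": [0, 55, 6, 0, 0, 0, 0, 0, 0, 0, 0, 0, 0, 0, 0]}}

```text
clock: 41.62
tool_pos: [0.5071, -0.0356, 0.0957]
orientation: [-90.9, 85.4, 89.6]
force: [-0.4, 0.4, -0.3]
opening: 0.0005
```

```bash
python3 -c "
from h import *
st();to((505,-51,57))"
```

```text
t41.62 p [507.1 -35.6  95.7] jaw deg -179.4 down [ 0.001  0.08  -0.997] F [-0.4  0.4 -0.3] open 0.5
to (505, -51, 57) shift [37.4 18.4  2.3]
```

Call:
{"op": "arm_command", "data": {"commands": [0, 17, 3, 0, 0, 20, 2, 0, 0, 0, 12, 0, 0, 0, 0, 4, 0, 0, 0, 0, 0, 0, 0, 0, 0]}}

```text
clock: 42.25
tool_pos: [0.5052, -0.0509, 0.0582]
orientation: [-92.2, 85.5, 88.7]
force: [-0.1, -0.3, 0.4]
opening: 0.0002
```

```bash
python3 -c "
from h import *
st();to((505,-51,58),(552,-51,58))"
```

```text
t42.25 p [505.2 -50.9  58.2] jaw deg -179.1 down [ 0.002  0.079 -0.997] F [-0.1 -0.3  0.4] open 0.2
to (505, -51, 58) shift [0.2 0.1 0.2]
to (552, -51, 58) shift [  0.1   0.7 -47. ]
```

Call:
{"op": "arm_command", "data": {"commands": [0, 0, -12, 0, 0, 0, 0, -12, 0, 0, 0, 0, -12, 0, 0, 0, 0, -6, 0, 0]}}

```text
clock: 42.75
tool_pos: [0.534, -0.0466, 0.0549]
orientation: [-72.9, 84.9, 107.8]
force: [-5.7, 3.9, 3.5]
opening: 0.0002
```

```bash
python3 -c "
from h import *
st()"
```

```text
t42.75 p [534.  -46.6  54.9] jaw deg -179.2 down [-0.027  0.084 -0.996] F [-5.7  3.9  3.5] open 0.2
```

Call:
{"op": "arm_command", "data": {"commands": [-1.5, 1, -8, 0, 0, 0, 1, -6, 0, 0, 0, 0, -5, 0, 0, 0, 0, -4, 0, 0]}}

```text
clock: 43.25
tool_pos: [0.5535, -0.0459, 0.0539]
orientation: [-66.0, 84.5, 114.7]
force: [-4.3, 2.5, 1.6]
opening: 0.0006
```

```bash
python3 -c "
from h import *
st()"
```

```text
t43.25 p [553.5 -45.9  53.9] jaw deg -179.2 down [-0.04   0.087 -0.995] F [-4.3  2.5  1.6] open 0.6
```

Call:
{"op": "arm_command", "data": {"commands": [-2, 0, -5, 0, 0, 0, 0, -4, 0, 0, 0, 0, -4, 0, 0]}}

```text
clock: 43.62
tool_pos: [0.5598, -0.0458, 0.0547]
orientation: [-58.1, 84.1, 122.5]
force: [-19.6, 6.0, 19.6]
opening: 0.0006
```

```bash
python3 -c "
from h import *
st()"
```

```text
t43.62 p [559.8 -45.8  54.7] jaw deg -179.2 down [-0.056  0.087 -0.995] F [-19.6   6.   19.6] open 0.6
```

Call:
{"op": "arm_command", "data": {"commands": [0, 0, -4, 0, 0]}}

```text
clock: 43.75
tool_pos: [0.5597, -0.0458, 0.0547]
orientation: [-54.5, 83.8, 126.1]
force: [-18.6, 4.5, 16.9]
opening: 0.0004
```

Call:
{"op": "arm_command", "data": {"commands": [0, 0, 15, 0, 0, -30, 0, 10, 0, 0, -50, 0, 0, 0, 0, 0, 0, 0, 0, 0]}}

```text
clock: 44.25
tool_pos: [0.543, -0.0543, 0.14]
orientation: [-57.6, 84.1, 123.0]
force: [-0.0, -0.3, -0.4]
opening: 0.0005
```

```bash
python3 -c "
from h import *
st();to((556,-291.5,150),(556,-291.5,128))"
```

```text
t44.25 p [543.  -54.3 140. ] jaw deg -179.2 down [-0.056  0.086 -0.995] F [-0.  -0.3 -0.4] open 0.5
to (556, -291.5, 150) shift [-31.1 235.6  -9.1]
to (556, -291.5, 128) shift [21.9  1.9 -1.2]
```

```bash
python3 -c "
from h import *
print(get_obs()['joint_pos'].round(1));s=look();crop(s,'t4.png',195,180,515,360,2.5)"
```

```text
[ 10.8  15.  -17.   -6.3 -60.3  -6.9]
brown [135.8 283. ] 240 [505.6 396.5  10. ]
brown [164.1 297.5] 185 [476.4 335.6  10. ]
brown [125.  302.5] 237 [464.3 417.1  10. ]
bench [334.2 329.6] 635 [416.3 -24.2   6. ]
bench [504.4 344.8] 221 [ 391.3 -384.8    6. ]
```

View pics/t4.png

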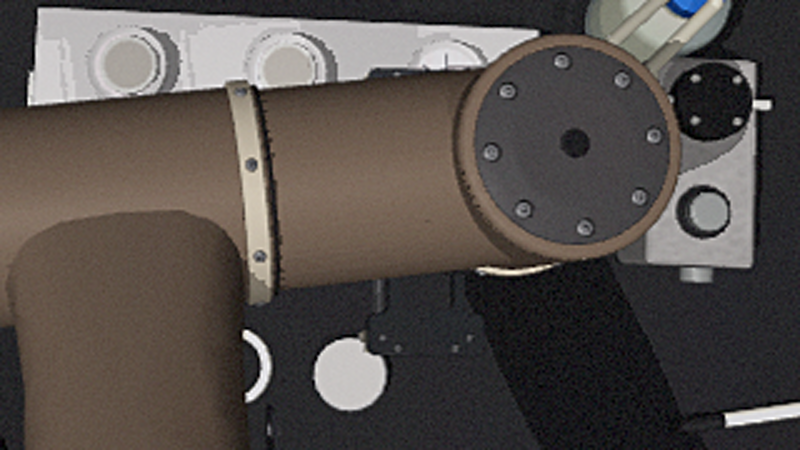

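Call:
{"op": "arm_command", "data": {"commands": [-30, 0, 30, 0, 0, 0, 46, 20, 0, 0, 0, 46, 20, 0, 0, 0, 46, 20, 0, 0, 0, 46, 20, 0, 0]}}

```text
clock: 44.92
tool_pos: [0.4352, -0.2444, 0.1568]
orientation: [-57.7, 84.2, 123.3]
force: [0.6, -0.7, -0.1]
opening: 0.0006
```

Call:
{"op": "arm_command", "data": {"commands": [0, 40, 0, 10, 0, 0, 0, 0, 10, 0, 0, 0, 0, 10, 0, 0, 0, 0, 10, 0, 0, 0, 0, 10, 0]}}

```text
clock: 45.55
tool_pos: [0.4336, -0.2898, 0.1492]
orientation: [-5.4, 84.2, 123.7]
force: [0.3, 0.4, -0.3]
opening: 0.0003
```

Call:
{"op": "arm_command", "data": {"commands": [0, 0, 0, 10, 0, 0, 0, 0, 10, 0, 0, 0, 0, 10, 0, 0, 0, 0, 10, 0, 0, 0, 0, 0, 0]}}

```text
clock: 46.18
tool_pos: [0.4337, -0.2905, 0.1455]
orientation: [36.4, 84.2, 124.1]
force: [0.0, 0.1, 0.2]
opening: -0.0
```

```bash
python3 -c "
from h import *
st();print(get_obs()['joint_pos'].round(1));s=look();crop(s,'t5.png',195,180,515,360,2.5)
f=s['frame']
for c,q in blobs(s,f.max(2)<60,60,900,(205,180,412,290)): 
  m=np.zeros(f.shape[:2],np.uint8);m[q[1]:q[1]+q[3],q[0]:q[0]+q[2]]=(f.max(2)<60)[q[1]:q[1]+q[3],q[0]:q[0]+q[2]];print(c,q)
to((556,-291.5,170))"
```

```text
t46.17 p [ 433.7 -290.5  145.5] jaw deg 87.5 down [-0.056  0.083 -0.995] F [0.  0.1 0.2] open -0.0
[-15.2  13.6 -19.1  -4.3 -61.8 -74.9]
brown [135.8 283. ] 240 [505.6 396.5  10. ]
brown [164.1 297.5] 185 [476.4 335.6  10. ]
brown [125.  302.5] 237 [464.3 417.1  10. ]
brown [249.6 325.2] 152 [428.  146.7  74. ]
bench [518.1 323.2] 389 [ 437.2 -414.6    6. ]
bench [286.8 326.6] 335 [420.6  76.1   6. ]
bench [334.5 329.3] 655 [416.9 -24.8   6. ]
[353.80952381 250.00793651] [344 247  21   7 126]
to (556, -291.5, 170) shift [ -31.4 -120.6    5.9]
```

View pics/t5.png

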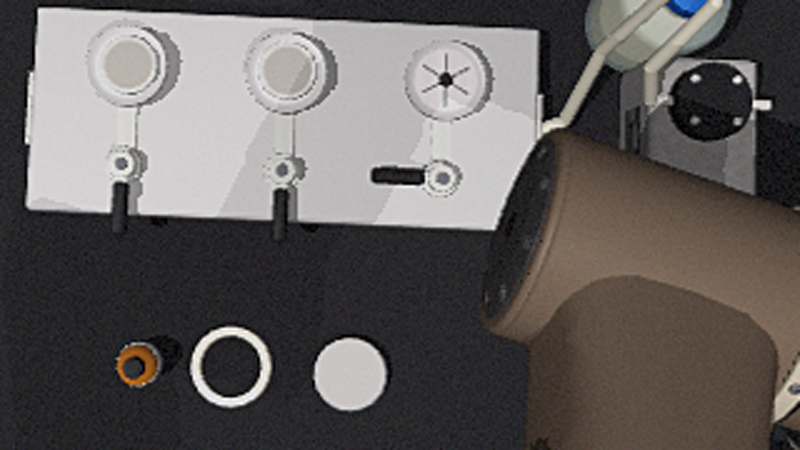

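Left and middle valves point straight out, the right one is crosswise, and both clean discs are centred. Everything is ready for the button.

Call:
{"op": "arm_command", "data": {"commands": [-30, 0, 0, 0, 0, 0, -40, 2, 0, 0, 0, -40, 2, 0, 0, 0, -36, 2, 0, 0, 0, 0, 0, 0, 0]}}

```text
clock: 46.85
tool_pos: [0.5547, -0.2906, 0.1684]
orientation: [34.9, 84.3, 123.9]
force: [-0.8, 0.4, 0.0]
opening: 0.0007
```

```bash
python3 -c "
from h import *
st();to((556,-291.5,128));s=snapshot('wrist');print(proj(s,(.556,-.2915,.125)))
g=cv2.cvtColor(s['frame'],cv2.COLOR_BGR2GRAY);u,v=proj(s,(.556,-.2915,.125)).astype(int);print(cv2.HoughCircles(cv2.medianBlur(g,5),cv2.HOUGH_GRADIENT,1,30,param1=80,param2=18,minRadius=15,maxRadius=60))"
```

```text
t46.85 p [ 554.7 -290.6  168.4] jaw deg 88.9 down [-0.056  0.083 -0.995] F [-0.8  0.4  0. ] open 0.7
to (556, -291.5, 128) shift [40.1 -3.6 -4.2]
[311.92562624 279.06779961]
[[[303.5 270.5  36.3]
  [560.5 364.5  49.4]
  [493.5 294.5  56.1]
  [332.5 224.5  48.3]
  [571.5 274.5  29.7]
  [597.5 290.5  34.9]
  [580.5 389.5  16.8]]]
```

Call:
{"op": "arm_command", "data": {"commands": [20, -3.5, -2, 0, 0, 16, 0, -2, 0, 0, 0, 0, 0, 0, 0]}}

```text
clock: 47.28
tool_pos: [0.5527, -0.2919, 0.1314]
orientation: [34.8, 84.2, 124.1]
force: [0.1, -0.6, -0.1]
opening: 0.0004
```

```bash
python3 -c "
from h import *
st()"
```

```text
t47.27 p [ 552.7 -291.9  131.4] jaw deg 89.1 down [-0.056  0.083 -0.995] F [ 0.1 -0.6 -0.1] open 0.4
```

Call:
{"op": "arm_command", "data": {"commands": [6, -2, 0, 0, 0, 4, 0, 0, 0, 0, 4, 0, 0, 0, 0]}}

```text
clock: 47.65
tool_pos: [0.5547, -0.2919, 0.1195]
orientation: [33.8, 84.4, 123.1]
force: [-1.8, -0.4, 5.4]
opening: 0.0004
```

```bash
python3 -c "
from h import *
st()"
```

```text
t47.65 p [ 554.7 -291.9  119.5] jaw deg 89.2 down [-0.053  0.081 -0.995] F [-1.8 -0.4  5.4] open 0.4
```

Call:
{"op": "arm_command", "data": {"commands": [4, 0, 0, 0, 0, 4, 0, 0, 0, 0, 3, 0, 0, 0, 0]}}

```text
clock: 48.02
tool_pos: [0.5548, -0.292, 0.1175]
orientation: [33.0, 84.8, 122.6]
force: [-6.0, 4.1, 19.7]
opening: 0.0004
```

```bash
python3 -c "
from h import *
st()"
```

```text
t48.02 p [ 554.8 -292.   117.5] jaw deg 89.4 down [-0.049  0.077 -0.996] F [-6.   4.1 19.7] open 0.4
```

19.7 N is well above the 6 N spring, so the button is on its stop. I'll hold one more row, then release and retreat.

Call:
{"op": "arm_command", "data": {"commands": [3, 0, 0, 0, 0, 0, 0, 0, 0, 0, -15, 0, 0, 0, 0, -40, 0, 0, 0, 0, -20, 0, 0, 0, 0]}}

```text
clock: 48.65
tool_pos: [0.5577, -0.2971, 0.1955]
orientation: [32.8, 84.8, 122.5]
force: [0.1, -0.4, -0.6]
opening: 0.0007
```

Call:
{"op": "arm_command", "data": {"commands": [0, 45, 0, 0, 0, 0, 45, 0, 0, 0, 0, 45, 0, 0, 0, 0, 0, 0, 0, 0, 0, 0, 0, 0, 0]}}

```text
clock: 49.28
tool_pos: [0.4213, -0.2966, 0.2058]
orientation: [30.0, 85.0, 119.7]
force: [0.5, -0.0, 0.2]
opening: 0.0007
```

```bash
python3 -c "
from h import *
st();s=look();f=s['frame'];hsv=cv2.cvtColor(f,cv2.COLOR_BGR2HSV)
for c,q in blobs(s,f.max(2)<60,40,900,(205,180,412,272)): print('dark',c,q)
ref=cv2.imread('pics/t5.png');cur=cv2.resize(f[180:360,195:515],None,fx=2.5,fy=2.5,interpolation=cv2.INTER_CUBIC)
d=cv2.absdiff(ref,cur).max(2)
for n,(a,b,c,e) in dict(L=(85,20,185,240),M=(245,25,345,245),Rt=(365,35,495,200)).items(): print(n,d[b:e,a:c].mean().round(1),(d[b:e,a:c]>60).mean().round(3))"
```

```text
t49.27 p [ 421.3 -296.6  205.8] jaw deg 89.6 down [-0.043  0.075 -0.996] F [ 0.5 -0.   0.2] open 0.7
brown [135.8 283.1] 239 [505.5 396.4  10. ]
brown [164.1 297.5] 185 [476.4 335.6  10. ]
brown [125.  302.5] 237 [464.3 417.1  10. ]
brown [249.6 325.2] 154 [427.8 146.6  74. ]
bench [286.8 326.3] 329 [421.1  76.    6. ]
bench [334.5 329.3] 656 [416.9 -24.8   6. ]
dark [353.832 249.984] [344 247  21   7 125]
dark [410.11940299 260.01492537] [409 247   3  25  67]
dark [265.24094881 267.49563046] [205 253 163  19 801]
L 2.7 0.0
M 3.3 0.0
Rt 3.1 0.0
```

```bash
python3 -c "
from plant import *
print(close_job())"
```

```text
the job is handed in; nothing more can be done
None
```

I've turned the manifold round and handed the job in at about 49 s; no verdict came back.

- **Discs:** the three used discs are in the tray. Both clean discs (only two were out) lie flat and centred in the left and middle heads.
- **Valves:** the left and middle valves were pushed open to their stops and the right one, whose head is empty, fully shut to its stop.
- **Pump:** I pressed the button until the force reached about 20 N, against a 6 N spring at full travel, then let it go and backed the arm clear.

**Last checks:** after the press, the top camera showed the heads and valves unchanged and the three used discs still in the tray. The gasket, petri dish and bottle had not moved. The wrist force was about zero.

**What went wrong or was not checked:**
- My first grip on the right used disc slipped over it, and the second held.
- The grip slackened briefly on the middle disc without losing it.
- The tool drifted up to about 6° off vertical by the end, with no visible effect.
- Button travel and its return were judged from force and height only, not seen directly.
- The arm hid the pen in the final picture, and the timer was not re-measured after the start; nothing was moved near either.

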